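# Dry-fit a two-column trophy

### The job

Dry-fit the two-column trophy on the black base, square to it: blue column over the base's left rod hole and red column over the right one as the robot sees them, and the silver cup over the middle hole, its handles pointing at the columns. Lay the black deck across both columns, centred over the base and lengthwise with it, and stand the gold star on the middle of the deck, its flat faces to front and back. Leave the green column and the walnut blank where they are, for the next order.

Things in the scene. Friction and masses are not known exactly. Their poses are not given: they have to be found in the camera images.
- black_base: Black marble base, fixed, 90 (x) by 210 (y) by 30 mm high, on the left or right half of the bench. Origin: centre of underside, z up; x points away from the robot, y to its left, up to 0.25 rad askew. The brass name plate is on the front, facing the robot. On its flat top three brass-rimmed rod holes at y = +70 (left), 0 and -70 mm (right), x = 0; parts stand over them, nothing is inserted.
- walnut_base: Brown walnut base of the next order, fixed, not used: same shape, size, axes and brass rod holes as the black base, on the other half of the bench. Origin: centre of its underside.
- blue_column: Blue trophy column: loose upright square post, 40 x 40 mm, 100 mm high, brass-coloured edges, rod hole in the top, 0.13 to 0.23 kg. Origin: centre of underside; z up, x and y square to its faces. Starts yawed up to 0.4 rad, among the other small parts.
- red_column: Red trophy column: loose upright square post, 40 x 40 mm, 100 mm high, brass-coloured edges, rod hole in the top, 0.13 to 0.23 kg. Origin: centre of underside; z up, x and y square to its faces. Starts yawed up to 0.4 rad, among the other small parts.
- green_column: Green trophy column: loose upright square post, 40 x 40 mm, 100 mm high, brass-coloured edges, rod hole in the top, 0.13 to 0.23 kg. Origin: centre of underside; z up, x and y square to its faces. Starts yawed up to 0.4 rad, among the other small parts. Not used.
- silver_cup: Silver lidded cup, 82 mm high, 0.15 to 0.29 kg: foot 46 mm across, thin stem, bowl 48 mm across with upright sides 36 to 62 mm above the underside, lid rim 52 mm across at 65 mm. Thin ear handles at +y and -y (72 mm over both, 38 to 62 mm high); the bowl is free to grip along x. Origin: centre of underside, z up. Starts yawed up to 0.4 rad.
- black_deck: Black marble deck: flat board 56 (x) by 190 (y) by 16 mm (z), gold line on the long edges, three flush brass-rimmed holes on top (middle and y = +/-70 mm), 0.22 to 0.42 kg. Origin: centre of underside. Lies flat at the far left or far right of the parts, its long y axis within 0.3 rad of the line straight away from the robot.
- gold_star: Gold five-pointed star on a stem and a round black foot (48 mm across, 12 mm high), 90 mm high, 0.11 to 0.21 kg. The star lies in the y-z plane, 66 mm wide, one point up; its hub, 55 mm above the underside, is a disc 28 mm in diameter and 24 mm thick with flat faces to +x and -x, the place to grip. Origin: centre of underside, z up. Starts yawed up to 0.4 rad.
- walnut_blank: Brown walnut plaque blank with a brass plate on top, 60 (x) by 180 (y) by 14 mm, 0.25 kg, loose, lying flat at the other end of the parts from the deck. Origin: centre of underside. Not used.
Things that resemble listed ones, but are neither listed nor needed, are in the scene too. Of the things that look like the red_column, the smallest one is meant.

How it is judged:
By the outcome, as a careful person would: the job done as asked, in the order asked, and still so for the second after the job is handed in, with the robot touching nothing.
It also fails if it takes over 128 s, if anything falls off the work surface, if the arm or the gripper's body presses on something with over 40 N, if the wrist force passes 120 N, or if a joint passes its speed limit or range.

### The arm

A 6-joint arm with a two-finger parallel gripper is mounted at the origin on the work surface. World frame = base frame: x ahead of the robot, y to its left, z up, the work surface at z = 0. Lengths are in m, angles in rad, forces in N, time in s.
With the tool pointing down it reaches from about 0.35 to 0.875 m from the base axis. Payload 4.2 kg.
Tool frame: the origin (TCP) lies where the fingers leave the gripper's body, on its centre line; the fingertips stand 70 mm ahead of it and the grasp point (between the pads) lies 51 mm ahead of it (arm.tip_extent is the distance from the TCP to the fingertips, in m); z points along the fingers, y is the direction in which the jaws open and shut (so a half turn about z gives the same grasp; the last joint's range is limited). The gripper opens to 87 mm and grips with 3 to 60 N. Pads are 19 mm wide; open, the fingers measure 117 mm over their backs; the gripper's body (75 mm by 190 mm) begins 51 mm behind the grasp point.
Start: joints at [-0.951, 0.385, 0.008, 0, -1.194, -0.259], TCP at [0.221, -0.585, 0.292] pointing down, gripper open.
Joint ranges: [-3.14, 3.14], [-1.21, 2.06], [-1.07, 1.41], [-3.16, 2.05], [-2.99, -0.16], [-3.1, 3.1]. Speed limits (rad/s): [2.79, 2.79, 3.14, 3.14, 3.14, 3.14].

### API

Orientations are given as a rotation vector (axis times angle).
In Python, from workcell import arm gives the robot as it stands.
- The arm moves only by the shell command python3 -m inch 'ROWS'. ROWS is JSON, a list that holds one entry, the list of rows, each a list of 7 numbers: the shift along the tool's x, y, z in m, then the turn, a rotation vector about the tool's x, y, z in units of 8 degrees (1.0 is 8 degrees), then the closure in counts, from 0 (fully open) to 255 (shut). In form: [[[dx, dy, dz, ax, ay, az, jaw], ...]]. A call has 1 to 12 rows; each row shifts and turns the pose as measured when the row begins, along the tool's axes as they then stand; what a row does not reach is not made up. A row lasts 1/10 s, in which the tool goes at most 50 mm and 8.59 degrees, less where a joint would pass 70% of its speed; a pose out of reach is approached as far as the arm can. A call with a gripper value outside its range is refused whole. The fingers move at their own pace and stop on an object; the grip force is fixed at half the most. Time passes only in rows, so rows that do not move let the fingers close. It gives the time, the measured TCP pose, the force and the opening at its end, in the units of the state.
- arm.get_obs(): the state, without advancing time (a new reading comes with each control period).
- arm.camera(name): name is "scene" or "side" or "wrist"; returns the picture (480x640x3 uint8, blue, green, red); there is no depth.
- arm.calibration(name): a dict with "fx", "fy", "cx", "cy" (pixels), "k1" (the pictures are not rectified: a ray, as slopes to the right and down, at radius r is drawn at 1 + k1 r^2 times it, then the intrinsics apply), "camera_from_world" (4x4, takes a point from world to camera coordinates); the wrist camera has in their place "tool_from_camera" (4x4, takes a point from camera to tool coordinates, whose origin is the TCP and whose axes are the flange's). Camera axes: x right, y down, z forward; pixel columns grow to the right and rows downward; lengths in m; the calibration is good to about 2 mm. A picture is of the moment at which its call begins: read the wrist's pose just before it. calibration takes no time and is no camera call.
- arm.close_job(): hands the job in, once; it reports no verdict.
The state is a dict: "t": time; "q": joint angles; "joint_velocities": joint speeds; "joint_efforts": joint torques, N m; "tcp_pos": TCP position; "ee_rot": TCP orientation; "force": force on the tool from outside, world axes, zero at the start; "torque": the same for the moment, N m; "gripper_width": finger opening in m.
Only numpy, scipy, OpenCV 4.12 (cv2) and the standard library are available. Lean on these libraries where they do the work, as an engineer would, in place of code of your own. Each camera call takes 0.05 s, during which the arm holds its last target.

## Working session

There is one attempt and no reset: what is moved stays moved. The work goes in short steps, Python scripts to look and compute and a shell command to move; the robot and the scene stay as the last step left them, time stands still between calls to the robot, and variables do not carry over. Pictures are saved under pics/ and viewed, and the job is handed in when it is done.

```bash
ls; mkdir -p pics
python3 - <<'E'
from workcell import arm
import cv2
o=arm.get_obs();print({k:(v if not hasattr(v,'round') else v) for k,v in o.items()})
for n in ["scene","side","wrist"]:
    print(n,arm.calibration(n))
    cv2.imwrite(f"pics/{n}0.png",arm.camera(n))
E
```

```text
pics
{'t': 0.0, 'q': array([-9.51414252e-01,  3.85572943e-01,  6.63458808e-03, -5.28891458e-04,
       -1.19400991e+00, -2.58627780e-01]), 'joint_velocities': array([-0.00143715, -0.00082   , -0.00119814,  0.00107701,  0.00013112,
       -0.00031241]), 'joint_efforts': array([-1.08447497e-03, -3.90664029e+01,  1.87402403e+01,  4.21979651e+00,
        1.10013108e-02, -1.95802827e-04]), 'tcp_pos': array([ 0.22049871, -0.5843291 ,  0.29114854]), 'ee_rot': array([ 0.56321757, -3.09021487, -0.00338742]), 'force': array([ 0.149081  , -0.09549732,  0.90096551]), 'torque': array([-0.00821438, -0.03580693, -0.03613325]), 'gripper_width': 0.08687374099219317}
scene {'fx': 459.7123794443808, 'fy': 459.7123794443808, 'cx': 320.73340351438605, 'cy': 233.37861833493332, 'k1': 0.027289863257255242, 'camera_from_world': array([[ 0.36109991,  0.93251763,  0.00420918, -0.14648585],
       [ 0.67069388, -0.25657224, -0.69594569, -0.28408607],
       [-0.64790167,  0.25412899, -0.71808208,  1.23100111],
       [ 0.        ,  0.        ,  0.        ,  1.        ]])}
side {'fx': 613.2246142083401, 'fy': 6
[... 164 characters left out ...]
3,  0.39896517],
       [-0.245404  ,  0.47166249, -0.84694236,  0.13797632],
       [ 0.4012033 , -0.74591253, -0.53164876,  1.27533143],
       [ 0.        ,  0.        ,  0.        ,  1.        ]])}
wrist {'fx': 426.2811122067516, 'fy': 426.2811122067516, 'cx': 322.02303893922004, 'cy': 248.09996193120944, 'k1': -0.10142196556276965, 'tool_from_camera': array([[-5.69796698e-04, -9.66070451e-01, -2.58278066e-01,
         6.98352441e-02],
       [ 9.99999280e-01, -8.23161778e-04,  8.72842152e-04,
        -1.63859747e-04],
       [-1.05583164e-03, -2.58277382e-01,  9.66070225e-01,
        -9.21730488e-02],
       [ 0.00000000e+00,  0.00000000e+00,  0.00000000e+00,
         1.00000000e+00]])}
```

View pics/scene0.png

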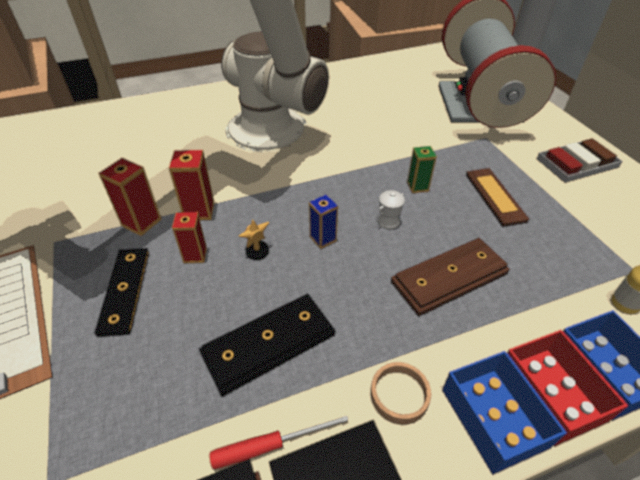

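View pics/side0.png

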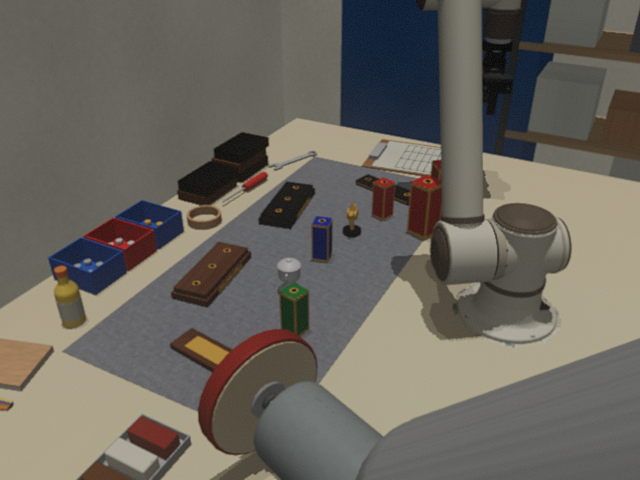

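View pics/wrist0.png

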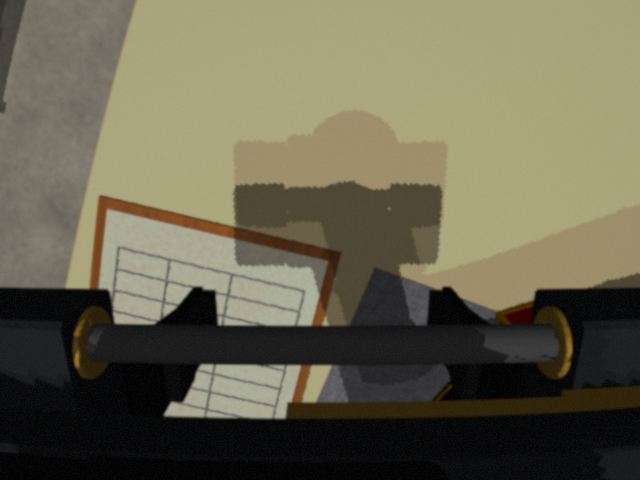

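Scene view (from in front of the robot, image right = robot's left): black base at about (267,340), small red column (189,240) with two taller red decoys, blue (322,220), green (422,168), cup (391,210), star (256,240), deck (122,290), walnut items at right. I'll zoom for corners.

```bash
cat > h.py <<'E'
import numpy as np, cv2
from scipy.spatial.transform import Rotation as R
from workcell import arm
def cal(n,obs=None):
    c=arm.calibration(n)
    K=np.array([[c['fx'],0,c['cx']],[0,c['fy'],c['cy']],[0,0,1]]);k=np.array([c['k1'],0,0,0,0.])
    if n=='wrist':
        T=np.eye(4);T[:3,:3]=R.from_rotvec(obs['ee_rot']).as_matrix();T[:3,3]=obs['tcp_pos']
        cw=np.linalg.inv(T@c['tool_from_camera'])
    else: cw=c['camera_from_world']
    return K,k,cw
def proj(C,P):
    K,k,cw=C
    P=np.atleast_2d(np.array(P,float))
    return cv2.projectPoints(P,cv2.Rodrigues(cw[:3,:3])[0],cw[:3,3],K,k)[0].reshape(-1,2)
def unproj(C,uv,z):
    K,k,cw=C
    uv=np.array(uv,float).reshape(-1,1,2)
    r=cv2.undistortPoints(uv,K,k).reshape(-1,2)
    d=np.c_[r,np.ones(len(r))]@cw[:3,:3]; o=-cw[:3,:3].T@cw[:3,3]
    s=(z-o[2])/d[:,2]
    return o+s[:,None]*d
def crop(src,dst,x0,y0,w,h,s):
    im=cv2.imread(src)[y0:y0+h,x0:x0+w]
    im=cv2.resize(im,None,fx=s,fy=s,interpolation=cv2.INTER_CUBIC)
    for i in range(0,w,20):
        cv2.putText(im,str(x0+i),(i*s,10),0,.35,(255,255,255),1);cv2.line(im,(i*s,12),(i*s,18),(255,255,255),1)
    for i in range(0,h,20):
        cv2.putText(im,str(y0+i),(0,i*s+4),0,.35,(255,255,255),1)
    cv2.imwrite(dst,im)
E
python3 - <<'E'
from h import *
crop('pics/scene0.png','pics/c1.png',80,140,200,150,4)
crop('pics/scene0.png','pics/c2.png',190,180,200,150,4)
crop('pics/scene0.png','pics/c3.png',190,270,200,150,4)
E
```

```text
(no output)
```

View pics/c1.png

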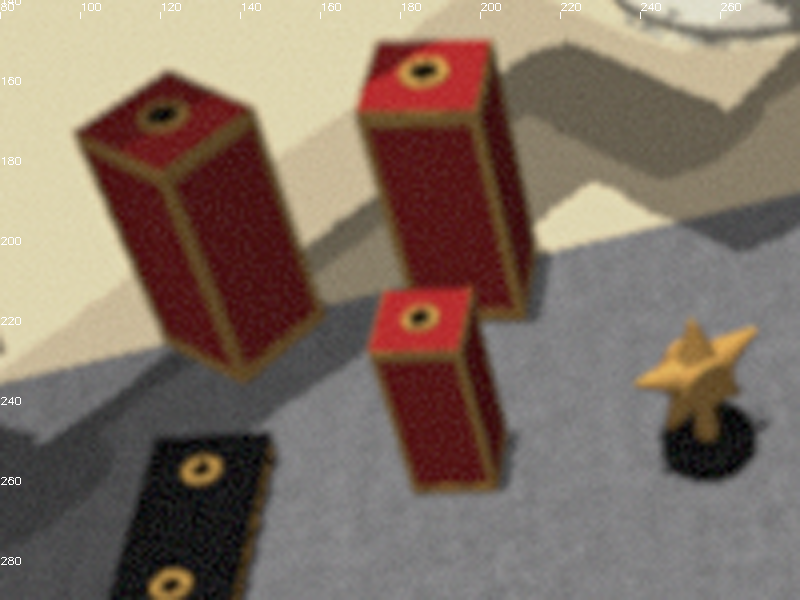

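View pics/c3.png

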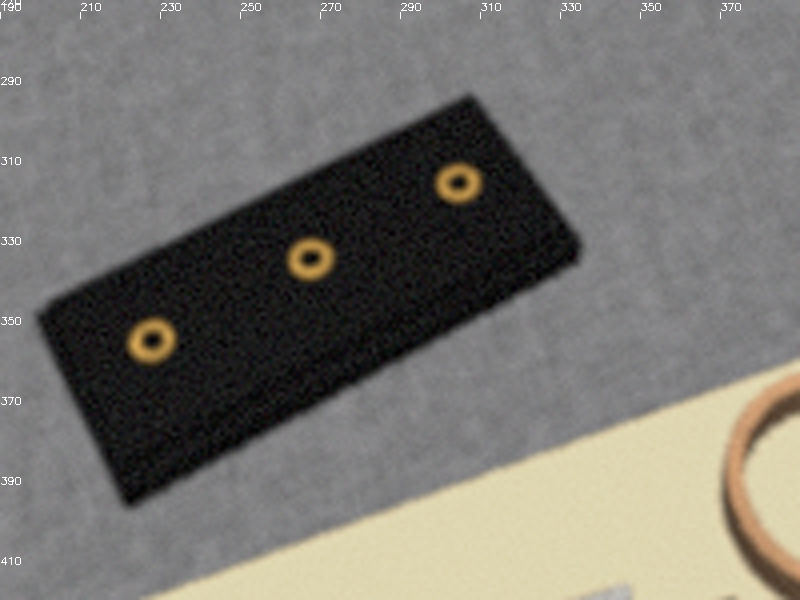

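View pics/c2.png

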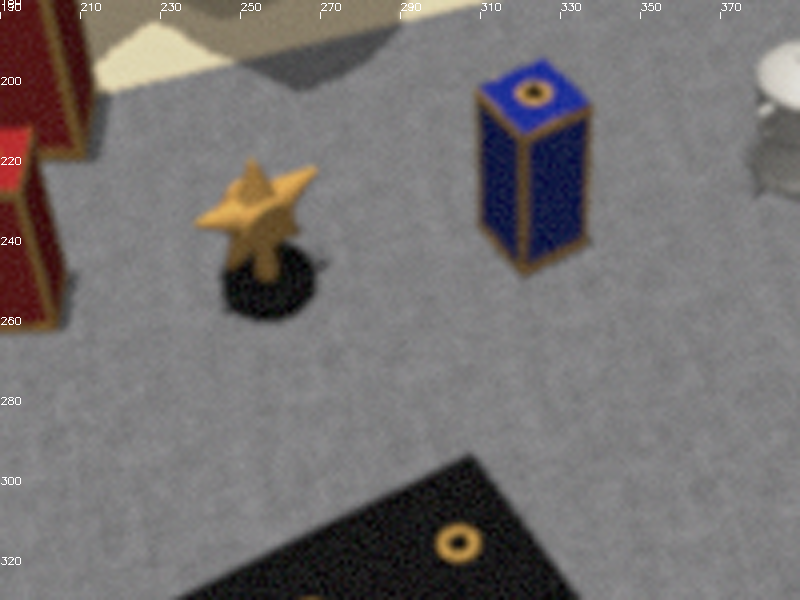

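Run:
```python
from h import *
np.set_printoptions(precision=4,suppress=True)
C=cal('scene')
print('base',unproj(C,[(227.8,355),(267.6,334.6),(304.6,315.6)],.03))
print('red',unproj(C,[(175.5,212.5),(198.5,212.5),(195.5,228.2),(172.5,228),(184.8,219.3)],.1))
print('blue',unproj(C,[(309.5,203),(325.7,195.5),(337.5,206.2),(321,214.2),(323.5,203)],.1))
print('star',unproj(C,[(257,249.5)],.006))
print('deck',unproj(C,[(130,257),(122.5,286),(114,319)],.016))
crop('pics/scene0.png','pics/c4.png',80,230,120,110,5)
crop('pics/scene0.png','pics/c5.png',350,140,160,120,5)
```

```text
base [[ 0.6452 -0.2502  0.03  ]
 [ 0.6324 -0.1812  0.03  ]
 [ 0.6195 -0.1122  0.03  ]]
red [[ 0.3653 -0.273   0.1   ]
 [ 0.3803 -0.2335  0.1   ]
 [ 0.4193 -0.2462  0.1   ]
 [ 0.4042 -0.2844  0.1   ]
 [ 0.3895 -0.2601  0.1   ]]
blue [[ 0.429  -0.0323  0.1   ]
 [ 0.4199  0.0043  0.1   ]
 [ 0.4562  0.0139  0.1   ]
 [ 0.4655 -0.0231  0.1   ]
 [ 0.4384 -0.0075  0.1   ]]
star [[ 0.423  -0.1429  0.006 ]]
deck [[ 0.3636 -0.3771  0.016 ]
 [ 0.4312 -0.3961  0.016 ]
 [ 0.4995 -0.4151  0.016 ]]
```

View pics/c5.png

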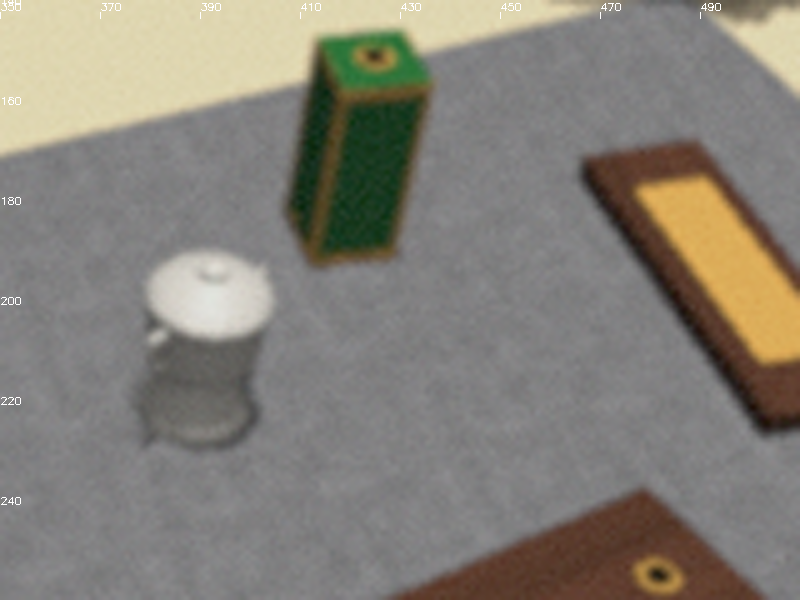

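View pics/c4.png

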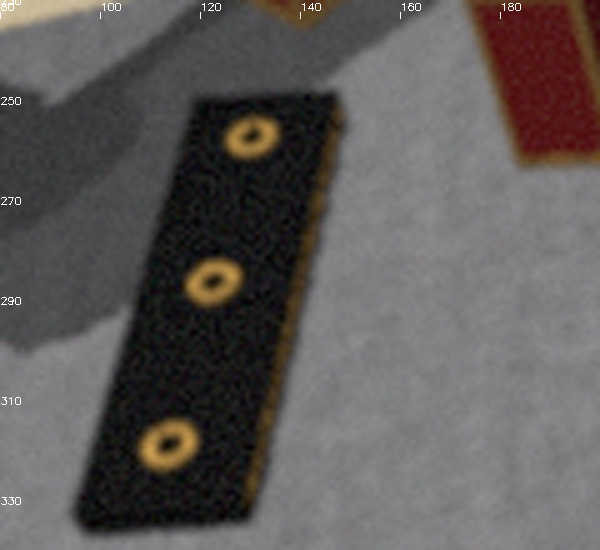

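```bash
cat >> h.py <<'E'
def tool(o=None):
    o=o or arm.get_obs()
    M=R.from_rotvec(o['ee_rot']).as_matrix()
    return o['tcp_pos'],M,np.arctan2(M[1,0],M[0,0])
def go(x,y,z,psi):
    """needed shift in current tool axes and turn (units of 8deg) about tool z to reach TCP xyz with tool pointing down, tool x at world angle psi"""
    p,M,a=tool()
    T=np.c_[[np.cos(psi),np.sin(psi),0],[np.sin(psi),-np.cos(psi),0],[0,0,-1]]
    d=M.T@(np.array([x,y,z])-p); rv=R.from_matrix(M.T@T).as_rotvec()/np.radians(8)
    print('shift',d.round(4),'turn/8deg',rv.round(3)); 
    return d,rv
E
python3 - <<'E'
from h import *
np.set_printoptions(precision=4,suppress=True)
p,M,a=tool();print(M,a)
C=cal('scene')
print('cup lid',unproj(C,[(392,199)],.065),'foot',unproj(C,[(389.8,222)],.005))
print('green hole',unproj(C,[(425,151)],.1))
b=unproj(C,[(211,219.5),(182,212)],0);print('decoy1 bottom',b)
b=unproj(C,[(140.5,235),(121,226),(161,217)],0);print('decoy2',b)
for z in(.12,.14,.15,.16):print(z,unproj(C,[(186,157.5),(120.5,168.5)],z), unproj(C,[(169.5,168.5),(199,167.5),(203,150.5),(174,150.5)],z))
E
```

```text
[[-0.9357 -0.3529 -0.0007]
 [-0.3529  0.9357  0.0014]
 [ 0.0001  0.0016 -1.    ]] -2.7809151468714393
cup lid [[0.4409 0.1413 0.065 ]] foot [[0.4467 0.1409 0.005 ]]
green hole [[0.3617 0.2569 0.1   ]]
decoy1 bottom [[ 0.299  -0.2101  0.    ]
 [ 0.2535 -0.2638  0.    ]]
decoy2 [[ 0.2929 -0.3546  0.    ]
 [ 0.2515 -0.3895  0.    ]
 [ 0.2534 -0.3081  0.    ]]
0.12 [[ 0.2314 -0.2267  0.12  ]
 [ 0.2225 -0.3527  0.12  ]] [[ 0.2561 -0.2633  0.12  ]
 [ 0.2734 -0.2084  0.12  ]
 [ 0.2196 -0.1899  0.12  ]
 [ 0.1987 -0.2456  0.12  ]]
0.14 [[ 0.26   -0.2275  0.14  ]
 [ 0.2514 -0.3491  0.14  ]] [[ 0.2838 -0.2628  0.14  ]
 [ 0.3005 -0.2099  0.14  ]
 [ 0.2486 -0.192   0.14  ]
 [ 0.2284 -0.2458  0.14  ]]
0.15 [[ 0.2742 -0.2279  0.15  ]
 [ 0.2658 -0.3473  0.15  ]] [[ 0.2977 -0.2625  0.15  ]
 [ 0.314  -0.2106  0.15  ]
 [ 0.2631 -0.193   0.15  ]
 [ 0.2433 -0.2458  0.15  ]]
0.16 [[ 0.2885 -0.2283  0.16  ]
 [ 0.2803 -0.3454  0.16  ]] [[ 0.3115 -0.2623  0.16  ]
 [ 0.3276 -0.2113  0.16  ]
 [ 0.2776 -0.1941  0.16  ]
 [ 0.2581 -0.2459  0.16  ]]
```

Run:
```python
from h import *
go(.68,-.19,.3,-2.957)
```

```text
shift [-0.5691  0.2069 -0.0083] turn/8deg [ 0.011 -0.002  1.261]
```

```bash
python3 -m inch '[[[-0.047,0.017,0,0,0,0,0],[-0.047,0.017,0,0,0,0,0],[-0.047,0.017,0,0,0,0,0],[-0.047,0.017,0,0,0,0,0],[-0.047,0.017,0,0,0,0,0],[-0.047,0.017,0,0,0,0,0],[-0.047,0.017,0,0,0,0,0],[-0.047,0.017,0,0,0,0,0],[-0.047,0.017,0,0,0,0,0],[-0.047,0.017,0,0,0,0,0],[-0.047,0.017,0,0,0,0,0],[-0.047,0.017,0,0,0,0,0]]]'
python3 - <<'E'
from h import *
go(.68,-.19,.3,-2.957)
E
```

```text
t: 1.35
tcp_pos: [0.6762, -0.1961, 0.2869]
ee_rot: [0.544, -3.088, -0.01]
force: [1.4, -0.7, 0.4]
gripper_width: 0.0872
shift [-0.0056  0.0045 -0.0131] turn/8deg [ 0.049 -0.039  1.175]
```

Good tracking. Settle and turn.

```bash
python3 -m inch '[[[-0.005,0.004,-0.013,0,0,0.95,0],[0,0,0,0,0,0.2,0],[0,0,0,0,0,0,0]]]'
python3 - <<'E'
from h import *
o=arm.get_obs();im=arm.camera('wrist');cv2.imwrite('pics/w1.png',im)
import pickle;pickle.dump(o,open('pics/w1.pkl','wb'))
go(.68,-.19,.3,-2.957)
E
```

```text
t: 1.65
tcp_pos: [0.6845, -0.1835, 0.2951]
ee_rot: [0.297, -3.116, -0.012]
force: [0.8, -0.0, -0.8]
gripper_width: 0.087
shift [ 0.0055 -0.0052 -0.0044] turn/8deg [ 0.059 -0.073  0.044]
```

View pics/w1.png

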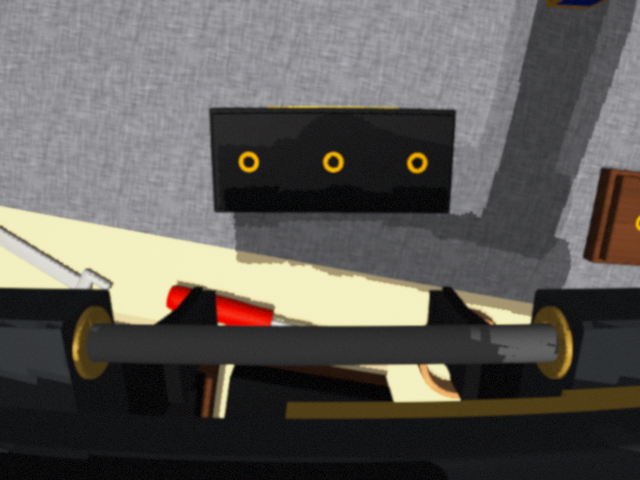

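```bash
cat >> h.py <<'E'
def rings(im,roi,lo=(15,120,90),hi=(40,255,255),amin=25):
    x0,y0,x1,y1=roi
    m=cv2.inRange(cv2.cvtColor(im[y0:y1,x0:x1],cv2.COLOR_BGR2HSV),lo,hi)
    n,l,s,c=cv2.connectedComponentsWithStats(m)
    return [(c[i]+[x0,y0],s[i,2:5]) for i in range(1,n) if s[i,4]>=amin]
E
python3 - <<'E'
from h import *
import pickle
np.set_printoptions(precision=4,suppress=True)
o=pickle.load(open('pics/w1.pkl','rb'));im=cv2.imread('pics/w1.png');C=cal('wrist',o)
r=rings(im,(215,130,450,200))
for c,s in r: print(c,s)
P=unproj(C,[c for c,s in r],.03);print(P,np.linalg.norm(P[0]-P[2]))
d=P[2]-P[0];print('yaw',np.arctan2(-d[0],d[1]),P.mean(0),o['joint_velocities'])
o2=arm.get_obs();print(o2['tcp_pos']-o['tcp_pos'])
E
```

```text
[248.2694 161.4747] [ 22  22 297]
[332.8963 161.796 ] [ 22  22 299]
[416.8176 162.4966] [ 21  22 296]
[[ 0.6449 -0.2506  0.03  ]
 [ 0.6322 -0.1817  0.03  ]
 [ 0.6192 -0.1129  0.03  ]] 0.14014723074997226
yaw 0.18430724742680088 [ 0.6321 -0.1817  0.03  ] [ 0.0114  0.0011  0.0245  0.0134 -0.0063 -0.0092]
[-0.     -0.0004  0.0005]
```

Run:
```python
from h import *
go(.50,-.14,.40,-2.957)
```

```text
shift [ 0.1738  0.0789 -0.102 ] turn/8deg [ 0.059 -0.073  0.044]
```

```bash
python3 -m inch '[[[0.035,0.016,-0.02,0.06,-0.07,0,0],[0.035,0.016,-0.02,0,0,0,0],[0.035,0.016,-0.02,0,0,0,0],[0.035,0.016,-0.02,0,0,0,0],[0.035,0.016,-0.02,0,0,0,0],[0,0,0,0,0,0,0],[0,0,0,0,0,0,0]]]'
python3 - <<'E'
from h import *
o=arm.get_obs();im=arm.camera('wrist');cv2.imwrite('pics/w2.png',im)
import pickle;pickle.dump(o,open('pics/w2.pkl','wb'))
go(.50,-.14,.40,-2.957)
E
```

```text
t: 2.4
tcp_pos: [0.4887, -0.1406, 0.3934]
ee_rot: [0.297, -3.116, -0.003]
force: [-0.2, -0.9, 0.6]
gripper_width: 0.0871
shift [-0.0109 -0.0013 -0.0063] turn/8deg [ 0.016 -0.08   0.038]
```

View pics/w2.png

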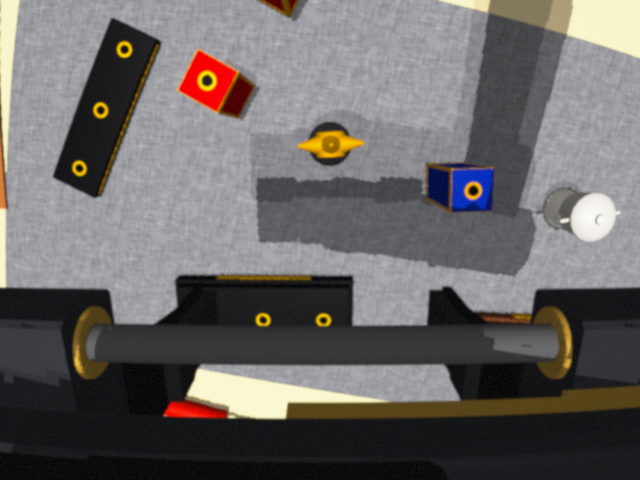

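Run:
```python
from h import *
crop('pics/w2.png','pics/w2a.png',170,40,100,90,7)
crop('pics/w2.png','pics/w2b.png',415,150,100,80,7)
crop('pics/w2.png','pics/w2c.png',530,170,105,85,7)
crop('pics/w2.png','pics/w2d.png',285,105,100,75,7)
im=cv2.imread('pics/w2.png')
for n,roi in dict(deck=(60,20,150,190),red=(193,65,222,95),blue=(462,178,486,203),base=(240,310,340,335)).items(): print(n,rings(im,roi))
```

```text
deck [(array([123.96551724,  49.10344828]), array([ 17,  17, 203], dtype=int32)), (array([147.04,  68.96]), array([ 5, 12, 25], dtype=int32)), (array([139.375 ,  87.5625]), array([10, 23, 48], dtype=int32)), (array([100.3015873 , 110.04761905]), array([ 16,  17, 189], dtype=int32)), (array([128.87096774, 113.96774194]), array([ 7, 15, 31], dtype=int32)), (array([122.71428571, 129.28571429]), array([ 6, 12, 28], dtype=int32)), (array([112.34146341, 156.65853659]), array([ 9, 21, 41], dtype=int32)), (array([ 78.99438202, 167.81460674]), array([ 15,  17, 178], dtype=int32)), (array([102.51724138, 183.27586207]), array([ 6, 13, 29], dtype=int32))]
red [(array([206.69512195,  80.49186992]), array([ 20,  20, 246], dtype=int32))]
blue [(array([472.48344371, 190.31788079]), array([ 16,  16, 151], dtype=int32))]
base [(array([262.61904762, 319.38690476]), array([ 16,  15, 168], dtype=int32)), (array([323.08187135, 319.55555556]), array([ 17,  14, 171], dtype=int32))]
```

View pics/w2a.png

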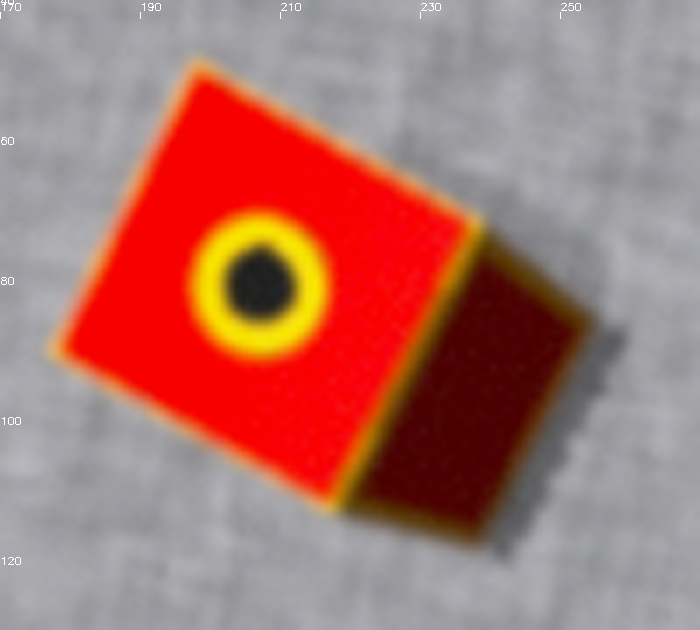

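View pics/w2b.png

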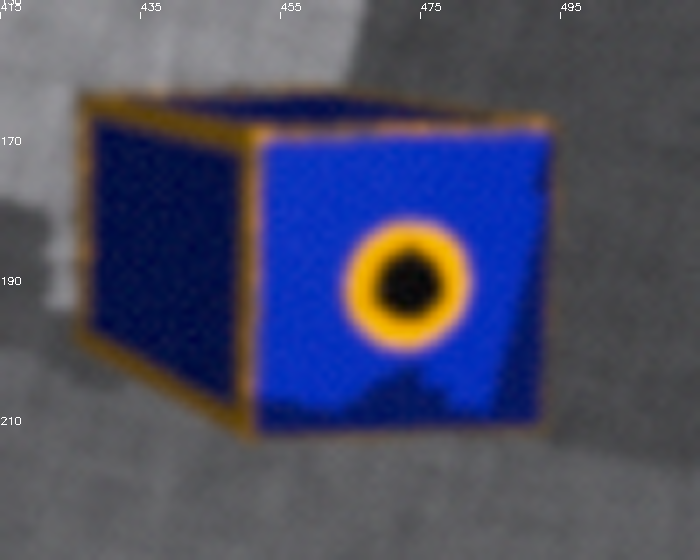

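View pics/w2c.png

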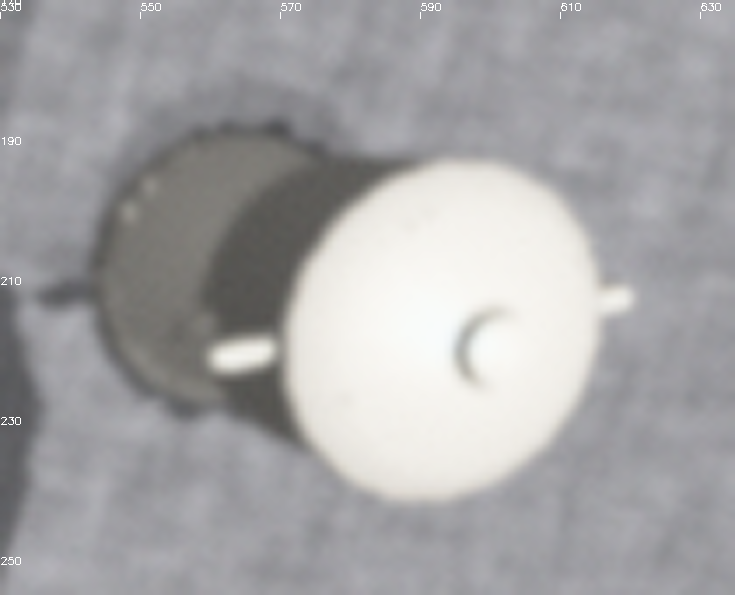

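View pics/w2d.png

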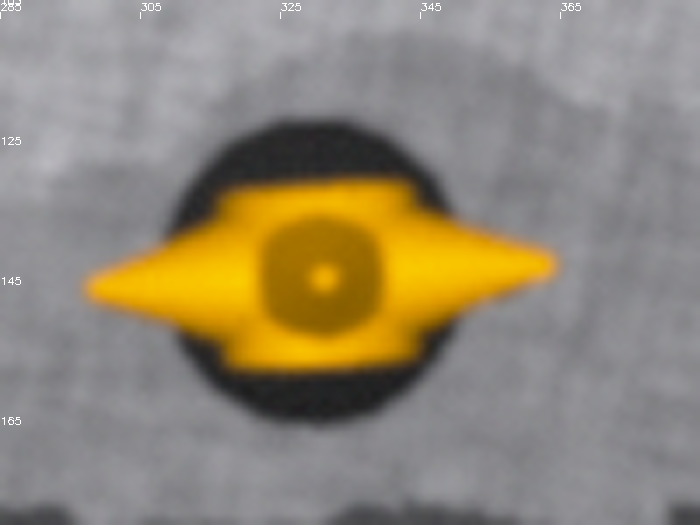

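Run:
```python
from h import *
import pickle
np.set_printoptions(precision=4,suppress=True)
o=pickle.load(open('pics/w2.pkl','rb'));C=cal('wrist',o)
U=lambda a,z:unproj(C,a,z)
print('base',U([(262.6,319.4),(323.1,319.6)],.03))
print('deck',d:=U([(123.97,49.1),(100.3,110.05),(79,167.8)],.016)); e=d[0]-d[2];print('yaw of y axis',np.arctan2(e[1],e[0]))
r=U([(198,48.5),(238.5,71.5),(218,112.5),(177.5,90)],.1);print('red',r,r.mean(0),U([(206.7,80.5)],.1))
b=U([(452,169),(493,168),(492,211),(451.5,212)],.1);print('blue',b,b.mean(0),U([(472.5,190.3)],.1))
for q in(r,b):
  for i in range(4):
    v=q[(i+1)%4]-q[i];print(np.degrees(np.arctan2(v[1],v[0])).round(1),np.linalg.norm(v))
s=U([(298,146),(363.5,142.5)],.066);print('star',s,s.mean(0),U([(331.2,144.5)],.09),U([(329.5,143.5)],.012));v=s[1]-s[0];print(np.degrees(np.arctan2(v[1],v[0])))
s=U([(560,220.5),(620,212)],.052);print('cup',s,s.mean(0),U([(593,217)],.065),U([(600.5,219.5)],.082));v=s[1]-s[0];print(np.degrees(np.arctan2(v[1],v[0])))
print(np.degrees(tool()[2]))
```

```text
base [[ 0.6319 -0.1818  0.03  ]
 [ 0.6188 -0.1129  0.03  ]]
deck [[ 0.3639 -0.3772  0.016 ]
 [ 0.4313 -0.3965  0.016 ]
 [ 0.4983 -0.416   0.016 ]]
yaw of y axis 2.8600325898343195
red [[ 0.3637 -0.272   0.1   ]
 [ 0.3768 -0.2342  0.1   ]
 [ 0.4141 -0.2467  0.1   ]
 [ 0.4012 -0.285   0.1   ]] [ 0.389  -0.2595  0.1   ] [[ 0.389  -0.2605  0.1   ]]
blue [[ 0.4231 -0.0321  0.1   ]
 [ 0.4145  0.0051  0.1   ]
 [ 0.453   0.0151  0.1   ]
 [ 0.4614 -0.0226  0.1   ]] [ 0.438  -0.0086  0.1   ] [[ 0.438  -0.0084  0.1   ]]
70.9 0.03993882134453061
-18.5 0.03938373161332854
-108.7 0.04038981416316168
160.9 0.039655539154719886
103.0 0.038256450381257724
14.5 0.03977581720885704
-77.4 0.0386196308385292
-166.0 0.03949101810739926
star [[ 0.4307 -0.174   0.066 ]
 [ 0.4155 -0.1126  0.066 ]] [ 0.4231 -0.1433  0.066 ] [[ 0.4232 -0.1434  0.09  ]] [[ 0.4229 -0.1434  0.012 ]]
103.91840210616427
cup [[0.4518 0.1138 0.052 ]
 [0.4287 0.1808 0.052 ]] [0.4403 0.1473 0.052 ] [[0.44   0.1414 0.065 ]] [[0.44   0.1386 0.082 ]]
109.01600555035176
-169.12238935791817
```

Run:
```python
from h import *
go(.438,-.0085,.20,np.radians(-166.5))
```

```text
shift [0.023  0.1391 0.1944] turn/8deg [ 0.018 -0.08  -0.328]
```

```bash
python3 -m inch '[[[0.0045,0.028,0.039,0,-0.08,0,0],[0.0045,0.028,0.039,0,0,0,0],[0.0045,0.028,0.039,0,0,0,0],[0.0045,0.028,0.039,0,0,-0.33,0],[0.0045,0.028,0.039,0,0,0,0],[0,0,0,0,0,0,0]]]'
python3 - <<'E'
from h import *
go(.438,-.0085,.20,np.radians(-166.5))
go(.438,-.0085,.121,np.radians(-166.5))
E
```

```text
t: 3.05
tcp_pos: [0.4412, -0.0074, 0.1893]
ee_rot: [0.362, -3.119, 0.004]
force: [0.3, -1.3, 0.2]
gripper_width: 0.0869
shift [ 0.0034 -0.0004 -0.0107] turn/8deg [-0.017 -0.015 -0.03 ]
shift [ 0.0032 -0.0002  0.0683] turn/8deg [-0.017 -0.015 -0.03 ]
```

```bash
python3 -m inch '[[[0.0033,0,0.022,0,0,0,0],[0,0,0.022,0,0,0,0],[0,0,0.022,0,0,0,0],[0,0,0,0,0,0,0],[0,0,0,0,0,0,0]]]'
python3 - <<'E'
from h import *
go(.438,-.0085,.121,np.radians(-166.5))
E
```

```text
t: 3.55
tcp_pos: [0.4433, -0.0085, 0.1201]
ee_rot: [0.367, -3.117, 0.009]
force: [0.5, -0.2, -0.2]
gripper_width: 0.0869
shift [ 0.0052  0.0013 -0.0008] turn/8deg [-0.037 -0.023 -0.007]
```

```bash
python3 -m inch '[[[0.0055,0.001,0,0,0,0,0],[0,0,0,0,0,0,0]]]'
python3 - <<'E'
from h import *
go(.438,-.0085,.121,np.radians(-166.5))
E
```

```text
t: 3.75
tcp_pos: [0.4391, -0.009, 0.1216]
ee_rot: [-0.367, 3.12, -0.008]
force: [-0.2, 0.7, 0.0]
gripper_width: 0.0867
shift [0.0009 0.0007 0.0006] turn/8deg [-0.037 -0.002 -0.012]
```

Close the jaws.

```bash
python3 -m inch '[[[0.0008,0.0005,0,0,0,0,255],[0,0,0,0,0,0,255],[0,0,0,0,0,0,255],[0,0,0,0,0,0,255],[0,0,0,0,0,0,255]]]'; python3 -m inch '[[[0,0,0,0,0,0,255],[0,0,0,0,0,0,255]]]'
python3 - <<'E'
from h import *
go(.438,-.0085,.121,np.radians(-166.5))
E
```

```text
t: 4.25
tcp_pos: [0.4393, -0.0083, 0.1244]
ee_rot: [-0.367, 3.113, -0.006]
force: [-0.2, -0.5, 0.5]
gripper_width: 0.0548
t: 4.45
tcp_pos: [0.4393, -0.0082, 0.1244]
ee_rot: [-0.367, 3.113, -0.006]
force: [-0.1, -0.3, 1.0]
gripper_width: 0.0399
shift [0.0014 0.     0.0034] turn/8deg [-0.033  0.044 -0.006]
```

```bash
python3 -m inch '[[[0,0,-0.04,0,0,0,255],[0,0,-0.04,0,0,0,255]]]';  python3 - <<'E'
from h import *
go(.6206,-.1125,.20,np.radians(-169.44))
E
```

```text
t: 4.65
tcp_pos: [0.4355, -0.0089, 0.2007]
ee_rot: [0.365, -3.11, 0.01]
force: [2.5, 0.6, -1.3]
gripper_width: 0.0396
shift [-0.1561 -0.1436 -0.0002] turn/8deg [-0.041 -0.075  0.352]
```

```bash
python3 -m inch '[[[-0.031,-0.029,0,0,-0.07,0,255],[-0.031,-0.029,0,0,0,0,255],[-0.031,-0.029,0,0,0,0,255],[-0.031,-0.029,0,0,0,0,255],[-0.031,-0.029,0,0,0,0.35,255],[0,0,0,0,0,0,255]]]';  python3 - <<'E'
from h import *
go(.6206,-.1125,.1574,np.radians(-169.44))
E
```

```text
t: 5.25
tcp_pos: [0.6271, -0.1168, 0.2069]
ee_rot: [-0.292, 3.117, -0.004]
force: [-1.4, 0.1, -1.5]
gripper_width: 0.0395
shift [0.0062 0.0056 0.0495] turn/8deg [-0.027  0.079  0.018]
```

```bash
python3 -m inch '[[[0.006,0.0055,0.012,-0.02,0.08,0,255],[0,0,0.012,0,0,0,255],[0,0,0.012,0,0,0,255],[0,0,0,0,0,0,255],[0,0,0,0,0,0,255]]]';  python3 - <<'E'
from h import *
go(.6206,-.1125,.1544,np.radians(-169.44))
E
```

```text
t: 5.75
tcp_pos: [0.6154, -0.1108, 0.1641]
ee_rot: [0.293, -3.118, -0.002]
force: [0.1, 0.5, -1.1]
gripper_width: 0.0399
shift [-0.0049 -0.0026  0.0097] turn/8deg [ 0.014 -0.072  0.023]
```

```bash
python3 -m inch '[[[-0.0048,-0.0025,0.004,0,-0.04,0,255],[0,0,0,0,0,0,255],[0,0,0,0,0,0,255]]]';  python3 - <<'E'
from h import *
go(.6206,-.1125,.1544,np.radians(-169.44))
E
```

```text
t: 6.05
tcp_pos: [0.6211, -0.1118, 0.1611]
ee_rot: [0.296, -3.126, -0.002]
force: [-0.3, 0.8, -0.6]
gripper_width: 0.0398
shift [ 0.0006 -0.0006  0.0067] turn/8deg [ 0.011 -0.012  0.034]
```

```bash
python3 -m inch '[[[0.0006,-0.0006,0.005,0,0,0,255],[0,0,0,0,0,0,255],[0,0,0.002,0,0,0,255],[0,0,0,0,0,0,255]]]';  python3 - <<'E'
from h import *
go(.6206,-.1125,.1544,np.radians(-169.44))
E
```

```text
t: 6.45
tcp_pos: [0.6213, -0.1127, 0.1548]
ee_rot: [-0.296, 3.127, 0.002]
force: [0.1, 0.0, -1.2]
gripper_width: 0.0394
shift [0.0006 0.0003 0.0004] turn/8deg [0.007 0.007 0.033]
```

```bash
python3 -m inch '[[[0.0005,0,0.0015,0,0,0,255],[0,0,0,0,0,0,255],[0,0,0.001,0,0,0,255],[0,0,0,0,0,0,255]]]';  python3 - <<'E'
from h import *
go(.6206,-.1125,.1544,np.radians(-169.44))
E
```

```text
t: 6.85
tcp_pos: [0.6214, -0.1127, 0.1545]
ee_rot: [-0.297, 3.124, 0.001]
force: [1.0, -0.2, -1.4]
gripper_width: 0.0398
shift [0.0007 0.0003 0.0001] turn/8deg [0.001 0.023 0.039]
```

```bash
python3 -m inch '[[[0.0005,0,0.003,0,0,0,255],[0,0,0.001,0,0,0,255],[0,0,0.001,0,0,0,255]]]'
```

```text
t: 7.15
tcp_pos: [0.6215, -0.1125, 0.1544]
ee_rot: [-0.3, 3.122, -0.002]
force: [-2.3, 0.7, 6.3]
gripper_width: 0.0401
```

```bash
python3 -m inch '[[[0,0,-0.001,0,0,0,100],[0,0,0,0,0,0,100],[0,0,0,0,0,0,60],[0,0,0,0,0,0,60]]]'; python3 -m inch '[[[0,0,-0.03,0,0,0,60],[0,0,-0.045,0,0,0,60],[0,0,-0.045,0,0,0,0],[0,0,-0.02,0,0,0,0]]]';python3 - <<'E'
from h import *
go(.389,-.260,.20,np.radians(161.1))
E
```

```text
t: 7.55
tcp_pos: [0.6215, -0.1127, 0.154]
ee_rot: [-0.299, 3.122, -0.001]
force: [0.3, -0.0, 0.4]
gripper_width: 0.0611
t: 7.95
tcp_pos: [0.6192, -0.1131, 0.2916]
ee_rot: [0.297, -3.119, -0.0]
force: [1.0, 1.0, 0.0]
gripper_width: 0.0756
shift [ 0.253  -0.1009  0.0938] turn/8deg [-0.009 -0.064  3.722]
```

```bash
python3 -m inch '[[[0.043,-0.017,0.005,0,0,0,0],[0.043,-0.017,0.005,0,0,0,0],[0.043,-0.017,0.005,0,0,0,0],[0.043,-0.017,0.005,0,0,0,0],[0.043,-0.017,0.005,0,0,0,0],[0.038,-0.016,0,0,0,0,0],[0,0,0.01,0,0,0.95,0],[0,0,0.01,0,0,0.95,0],[0,0,0.01,0,0,0.95,0],[0,0,0.01,0,0,0.87,0],[0,0,0,0,0,0,0]]]';python3 - <<'E'
from h import *
go(.389,-.260,.20,np.radians(161.1))
E
```

```text
t: 9.05
tcp_pos: [0.382, -0.2653, 0.2281]
ee_rot: [0.546, 3.089, -0.001]
force: [-0.2, 1.3, 0.2]
gripper_width: 0.0873
shift [-0.0046  0.0074  0.0281] turn/8deg [ 0.     0.031 -0.145]
```

```bash
python3 -m inch '[[[-0.0045,0.007,0.028,0,0.03,-0.14,0],[0,0,0,0,0,0,0],[0,0,0,0,0,0,0]]]';python3 - <<'E'
from h import *
go(.389,-.260,.121,np.radians(161.1))
o=arm.get_obs();im=arm.camera('wrist');cv2.imwrite('pics/w3.png',im)
im=arm.camera('scene');cv2.imwrite('pics/s3.png',im)
E
```

```text
t: 9.35
tcp_pos: [0.39, -0.261, 0.2015]
ee_rot: [0.504, 3.098, -0.002]
force: [0.2, 0.3, 1.6]
gripper_width: 0.0871
shift [0.0015 0.0007 0.0805] turn/8deg [-0.007  0.023  0.053]
```

View pics/s3.png

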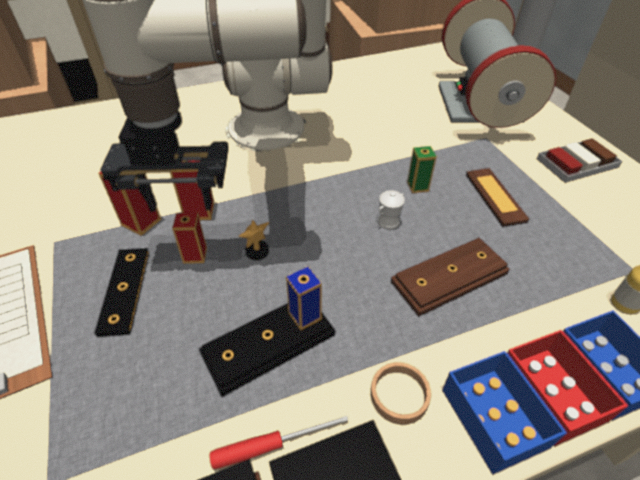

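Blue stands at (304,298) over the left hole; gripper hovers over the small red. Descend.

```bash
python3 -m inch '[[[0.001,0.0005,0.026,0,0.02,0.05,0],[0,0,0.026,0,0,0,0],[0,0,0.026,0,0,0,0],[0,0,0,0,0,0,0],[0,0,0,0,0,0,0]]]';python3 - <<'E'
from h import *
go(.389,-.260,.121,np.radians(161.1))
E
```

```text
t: 9.95
tcp_pos: [0.3933, -0.2622, 0.1284]
ee_rot: [0.51, 3.085, -0.005]
force: [0.3, -0.7, 1.1]
gripper_width: 0.0872
shift [0.0049 0.0007 0.0074] turn/8deg [-0.007  0.111  0.018]
```

```bash
python3 -m inch '[[[0.005,0.0007,0.006,0,0.07,0,0],[0,0,0,0,0,0,0],[0,0,0,0,0,0,0]]]';python3 - <<'E'
from h import *
go(.389,-.260,.121,np.radians(161.1))
E
```

```text
t: 10.25
tcp_pos: [0.3904, -0.2604, 0.1256]
ee_rot: [0.509, 3.088, -0.004]
force: [0.3, 0.4, -0.1]
gripper_width: 0.0867
shift [ 0.0015 -0.      0.0046] turn/8deg [-0.006  0.086  0.024]
```

```bash
python3 -m inch '[[[0.0015,0,0,0,0.08,0.02,255],[0,0,0,0,0,0,255],[0,0,0,0,0,0,255],[0,0,0,0,0,0,255],[0,0,0,0,0,0,255],[0,0,0,0,0,0,255],[0,0,0,0,0,0,255]]]';python3 - <<'E'
from h import *
go(.389,-.260,.121,np.radians(161.1))
E
```

```text
t: 10.95
tcp_pos: [0.3896, -0.2601, 0.127]
ee_rot: [0.514, 3.097, -0.002]
force: [0.7, -0.7, -1.9]
gripper_width: 0.0396
shift [ 0.0006 -0.      0.006 ] turn/8deg [-0.006  0.02   0.005]
```

```bash
python3 -m inch '[[[0,0,-0.04,0,0,0,255],[0,0,-0.04,0,0,0,255],[0,0,-0.01,0,0,0,255]]]';  python3 - <<'E'
from h import *
go(.6456,-.2503,.205,np.radians(-169.44))
E
```

```text
t: 11.25
tcp_pos: [0.3871, -0.2592, 0.2158]
ee_rot: [-0.515, -3.09, -0.001]
force: [0.8, -0.4, -1.4]
gripper_width: 0.04
shift [-0.2417  0.0923  0.0085] turn/8deg [ 0.011 -0.066 -3.686]
```

```bash
python3 -m inch '[[[-0.04,0.015,0,0,0,0,255],[-0.04,0.015,0,0,0,0,255],[-0.04,0.015,0,0,0,0,255],[-0.04,0.015,0,0,0,0,255],[-0.04,0.015,0,0,0,0,255],[-0.036,0.014,0,0,0,0,255],[0,0,0,0,0,-0.92,255],[0,0,0,0,0,-0.92,255],[0,0,0,0,0,-0.92,255],[0,0,0,0,0,-0.9,255],[0,0,0,0,0,0,255]]]';  python3 - <<'E'
from h import *
go(.6456,-.2503,.16,np.radians(-169.44))
E
```

```text
t: 12.35
tcp_pos: [0.6432, -0.2484, 0.2007]
ee_rot: [0.304, -3.101, -0.023]
force: [0.3, -0.2, -2.0]
gripper_width: 0.0398
shift [-0.0029 -0.0031  0.0406] turn/8deg [ 0.124 -0.175  0.08 ]
```

```bash
python3 -m inch '[[[-0.003,-0.003,0.015,0.11,-0.14,0.08,255],[0,0,0.015,0,0,0,255],[0,0,0,0,0,0,255],[0,0,0,0,0,0,255]]]';  python3 - <<'E'
from h import *
go(.6456,-.2503,.16,np.radians(-169.44))
E
```

```text
t: 12.75
tcp_pos: [0.6452, -0.2502, 0.1674]
ee_rot: [0.27, -3.121, -0.005]
force: [-0.5, -0.1, -2.2]
gripper_width: 0.0398
shift [-0.0005 -0.0002  0.0074] turn/8deg [ 0.028 -0.06  -0.082]
```

```bash
python3 -m inch '[[[-0.0005,0,0.006,0,-0.05,-0.08,255],[0,0,0,0,0,0,255],[0,0,0,0,0,0,255]]]';  python3 - <<'E'
from h import *
go(.6456,-.2503,.157,np.radians(-169.44))
E
```

```text
t: 13.05
tcp_pos: [0.6461, -0.2503, 0.1623]
ee_rot: [-0.287, 3.128, 0.005]
force: [-0.0, -0.7, -2.2]
gripper_width: 0.04
shift [0.0005 0.     0.0053] turn/8deg [ 0.023  0.006 -0.009]
```

```bash
python3 -m inch '[[[0.0005,0,0.004,0,0,0,255],[0,0,0.001,0,0,0,255],[0,0,0.001,0,0,0,255],[0,0,0.001,0,0,0,255]]]'
python3 - <<'E'
from h import *
go(.6456,-.2503,.157,np.radians(-169.44))
E
```

```text
t: 13.45
tcp_pos: [0.6461, -0.2505, 0.157]
ee_rot: [-0.287, 3.126, 0.004]
force: [-2.4, 2.2, 4.8]
gripper_width: 0.0398
shift [0.0005 0.0003 0.    ] turn/8deg [ 0.014  0.022 -0.009]
```

```bash
python3 -m inch '[[[0,0,-0.001,0,0,0,100],[0,0,0,0,0,0,100],[0,0,0,0,0,0,60],[0,0,0,0,0,0,60]]]'; python3 -m inch '[[[0,0,-0.03,0,0,0,60],[0,0,-0.045,0,0,0,60],[0,0,-0.045,0,0,0,0],[0,0,-0.02,0,0,0,0]]]';python3 - <<'E'
from h import *
go(.440,.1405,.28,np.radians(109)); go(.440,.1405,.28,np.radians(-71)); print(arm.get_obs()['q'])
E
```

```text
t: 13.85
tcp_pos: [0.6474, -0.2509, 0.16]
ee_rot: [-0.287, 3.121, 0.0]
force: [0.2, -0.2, 0.0]
gripper_width: 0.0612
t: 14.25
tcp_pos: [0.645, -0.251, 0.2988]
ee_rot: [0.286, -3.124, -0.005]
force: [0.2, 0.1, -0.6]
gripper_width: 0.0756
shift [0.1304 0.4222 0.0209] turn/8deg [ 3.0000e-03 -4.2000e-02  1.0184e+01]
shift [0.1304 0.4222 0.0209] turn/8deg [ 4.4000e-02  3.0000e-03 -1.2316e+01]
[-0.13897798  0.49958542  0.20992976 -0.00249597 -1.28596696 -1.24834108]
```

```bash
python3 -m inch '[[[0.0145,0.046,0,0,0,0,0],[0.0145,0.046,0,0,0,0,0],[0.0145,0.046,0,0,0,0,0],[0.0145,0.046,0,0,0,0,0],[0.0145,0.046,0,0,0,0,0],[0.0145,0.046,0,0,0,0,0],[0.0145,0.046,0,0,0,0,0],[0.0145,0.046,0,0,0,0,0],[0.0145,0.046,0,0,0,0,0],[0,0,0,0,0,-1,0],[0,0,0,0,0,-1,0],[0,0,0,0,0,-1,0]]]'; python3 -m inch '[[[0,0,0,0,0,-1,0],[0,0,0,0,0,-1,0],[0,0,0,0,0,-1,0],[0,0,0,0,0,-1,0],[0,0,0,0,0,-1,0],[0,0,0,0,0,-1,0],[0,0,0,0,0,-1,0],[0,0,0,0,0,-1,0],[0,0,0,0,0,-0.7,0],[0,0,0,0,0,0,0]]]';python3 - <<'E'
from h import *
go(.440,.1405,.25,np.radians(-71)); print(arm.get_obs()['q'])
E
```

```text
t: 15.45
tcp_pos: [0.4361, 0.1462, 0.3048]
ee_rot: [-0.95, 2.977, 0.001]
force: [0.2, 0.1, 0.1]
gripper_width: 0.0869
t: 16.45
tcp_pos: [0.4354, 0.1466, 0.307]
ee_rot: [-2.528, 1.831, -0.018]
force: [0.2, 0.4, 0.5]
gripper_width: 0.0871
shift [ 0.0073 -0.0012  0.057 ] turn/8deg [-0.163  0.015 -0.104]
[ 0.68322614  0.07726478 -0.3665011   0.00666197 -1.1050288  -0.36910941]
```

```bash
python3 -m inch '[[[0,0,0.01,-0.15,0,-0.1,0],[0,0,0,0,0,0,0]]]'
python3 - <<'E'
from h import *
import pickle
o=arm.get_obs();im=arm.camera('wrist');cv2.imwrite('pics/w4.png',im);pickle.dump(o,open('pics/w4.pkl','wb'))
crop('pics/w4.png','pics/w4a.png',240,170,160,120,5)
E
```

```text
t: 16.65
tcp_pos: [0.4354, 0.1466, 0.2964]
ee_rot: [-2.553, 1.827, 0.003]
force: [-0.0, -0.5, -0.2]
gripper_width: 0.0869
```

View pics/w4.png

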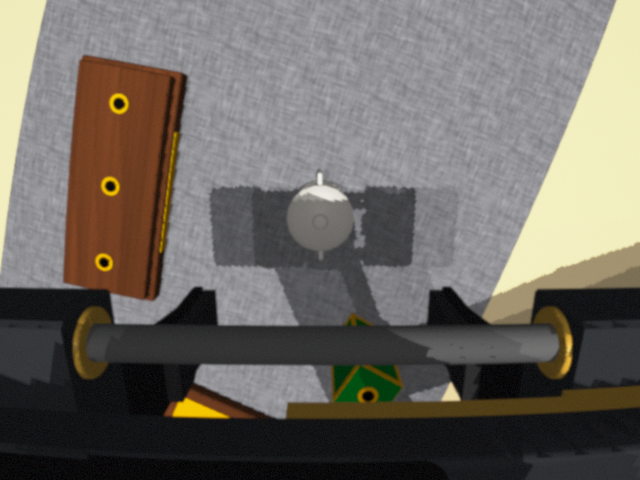

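View pics/w4a.png

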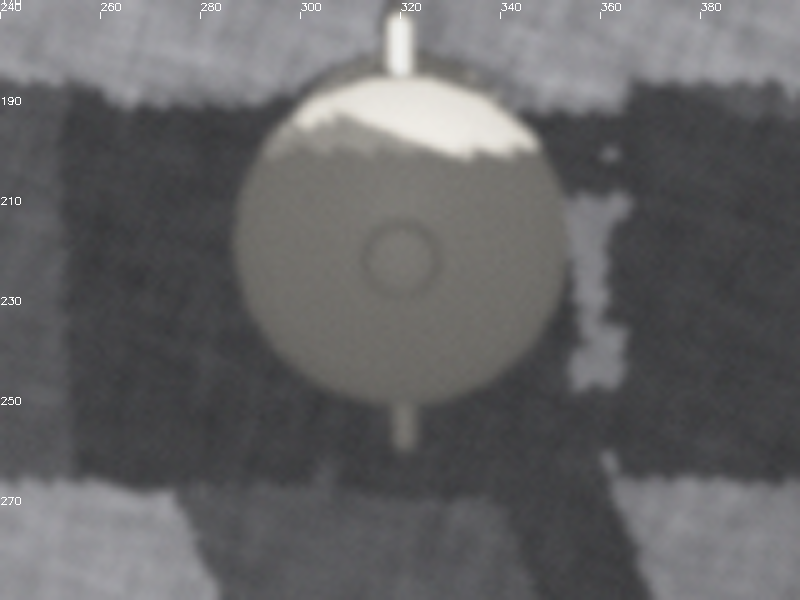

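Run:
```python
from h import *
import pickle
np.set_printoptions(precision=4,suppress=True)
o=pickle.load(open('pics/w4.pkl','rb'));C=cal('wrist',o)
print(unproj(C,[(320,218)],.065),unproj(C,[(320,218.5)],.082))
h=unproj(C,[(320,173),(321,260)],.06);print(h,np.linalg.norm(h[0]-h[1]));v=h[0]-h[1];psi=np.arctan2(v[1],v[0]);print(np.degrees(psi),h.mean(0))
go(.4405,.1405,.20,psi)
```

```text
[[0.4399 0.1406 0.065 ]] [[0.4408 0.1378 0.082 ]]
[[0.4509 0.1084 0.06  ]
 [0.4278 0.1738 0.06  ]] 0.0693849589871183
-70.61289769824724 [0.4394 0.1411 0.06  ]
shift [ 0.0076 -0.0022  0.0972] turn/8deg [-0.018  0.018 -0.069]
```

```bash
python3 -m inch '[[[0.0075,-0.002,0.03,0,0,-0.07,0],[0,0,0.04,0,0,0,0],[0,0,0.04,0,0,0,0],[0,0,0,0,0,0,0]]]'
python3 - <<'E'
from h import *
go(.440,.1405,.1,np.radians(-70.6))
E
```

```text
t: 17.1
tcp_pos: [0.4426, 0.1414, 0.1863]
ee_rot: [-2.553, 1.814, -0.004]
force: [-0.8, -0.2, 0.5]
gripper_width: 0.0871
shift [0.0003 0.0036 0.0863] turn/8deg [-0.068  0.025 -0.021]
```

```bash
python3 -m inch '[[[0,0.003,0.028,-0.06,0,0,0],[0,0,0.028,0,0,0,0],[0,0,0.026,0,0,0,0],[0,0,0,0,0,0,0],[0,0,0,0,0,0,0]]]'
python3 - <<'E'
from h import *
go(.440,.1405,.1,np.radians(-70.6))
E
```

```text
t: 17.6
tcp_pos: [0.4465, 0.1446, 0.11]
ee_rot: [-2.551, 1.809, -0.008]
force: [-0.1, -1.5, 1.0]
gripper_width: 0.0872
shift [0.0017 0.0076 0.0099] turn/8deg [-0.102  0.029 -0.009]
```

```bash
python3 -m inch '[[[0.0015,0.0075,0.008,-0.08,0.03,0,0],[0,0,0,0,0,0,0],[0,0,0,0,0,0,0]]]'
python3 - <<'E'
from h import *
go(.440,.1405,.1,np.radians(-70.6))
E
```

```text
t: 17.9
tcp_pos: [0.4417, 0.142, 0.1057]
ee_rot: [-2.556, 1.811, -0.007]
force: [0.1, 0.4, 0.0]
gripper_width: 0.0866
shift [0.0009 0.0022 0.0057] turn/8deg [-0.075  0.012 -0.004]
```

```bash
python3 -m inch '[[[0.001,0.002,0.007,-0.07,0,0,0],[0,0,0,0,0,0,0],[0,0,0,0,0,0,0]]]'
python3 - <<'E'
from h import *
go(.440,.1405,.1,np.radians(-70.6))
E
```

```text
t: 18.2
tcp_pos: [0.4406, 0.1407, 0.0995]
ee_rot: [-2.561, 1.814, 0.001]
force: [-0.1, 0.0, -0.4]
gripper_width: 0.087
shift [-0.      0.0007 -0.0005] turn/8deg [-0.019  0.017 -0.003]
```

```bash
python3 -m inch '[[[0,0.0006,0,0,0,0,255],[0,0,0,0,0,0,255],[0,0,0,0,0,0,255],[0,0,0,0,0,0,255],[0,0,0,0,0,0,255],[0,0,0,0,0,0,255]]]'
python3 - <<'E'
from h import *
go(.440,.1405,.1,np.radians(-70.6))
E
```

```text
t: 18.8
tcp_pos: [0.44, 0.1404, 0.0995]
ee_rot: [-2.561, 1.814, 0.001]
force: [-0.7, 0.2, 1.6]
gripper_width: 0.0473
shift [-0.0001 -0.0001 -0.0005] turn/8deg [-0.015  0.016 -0.002]
```

```bash
python3 -m inch '[[[0,0,-0.04,0,0,0,255],[0,0,-0.045,0,0,0,255],[0,0,-0.045,0,0,0,255],[0,0,-0.035,0,0,0,255]]]'
python3 - <<'E'
from h import *
go(.6322,-.1816,.27,np.radians(-79.44))
E
```

```text
t: 19.2
tcp_pos: [0.4366, 0.138, 0.2627]
ee_rot: [2.549, -1.809, -0.013]
force: [0.2, 1.4, -2.1]
gripper_width: 0.0472
shift [ 0.3662 -0.0791 -0.0078] turn/8deg [ 0.128 -0.027  1.088]
```

```bash
python3 -m inch '[[[0.041,-0.0088,0,0,0,0,255],[0.041,-0.0088,0,0,0,0,255],[0.041,-0.0088,0,0,0,0,255],[0.041,-0.0088,0,0,0,0,255],[0.041,-0.0088,0,0,0,0,255],[0.041,-0.0088,0,0,0,0,255],[0.041,-0.0088,0,0,0,0,255],[0.041,-0.0088,0,0,0,0,255],[0.038,-0.0088,0,0,0,0,255],[0,0,0,0.1,0,1,255],[0,0,0,0,0,0,255],[0,0,0,0,0,0,255]]]'
python3 - <<'E'
from h import *
go(.6322,-.1816,.2,np.radians(-79.44))
E
```

```text
t: 20.4
tcp_pos: [0.6392, -0.1915, 0.259]
ee_rot: [-2.428, 1.987, 0.013]
force: [-0.4, -0.1, -1.4]
gripper_width: 0.0473
shift [-0.0106  0.0048  0.0591] turn/8deg [0.014 0.063 0.106]
```

```bash
python3 -m inch '[[[-0.0105,0.0048,0,0,0.05,0.1,255],[0,0,0,0,0,0,255],[0,0,0,0,0,0,255]]]'
python3 - <<'E'
from h import *
go(.6322,-.1816,.1295,np.radians(-79.44))
E
```

```text
t: 20.7
tcp_pos: [0.6313, -0.1801, 0.2585]
ee_rot: [2.424, -1.996, -0.007]
force: [0.4, 0.3, -1.9]
gripper_width: 0.0473
shift [ 0.002  -0.0011  0.129 ] turn/8deg [0.03  0.018 0.064]
```

```bash
python3 -m inch '[[[0.002,-0.001,0.02,0,0,0.06,255],[0,0,0.02,0,0,0,255],[0,0,0.02,0,0,0,255],[0,0,0.02,0,0,0,255],[0,0,0.015,0,0,0,255],[0,0,0,0,0,0,255],[0,0,0,0,0,0,255]]]'
python3 - <<'E'
from h import *
go(.6322,-.1816,.1295,np.radians(-79.44))
E
```

```text
t: 21.4
tcp_pos: [0.6351, -0.1799, 0.1646]
ee_rot: [-2.428, 1.989, -0.003]
force: [-0.6, 0.5, -1.1]
gripper_width: 0.0474
shift [0.0011 0.0033 0.0351] turn/8deg [-0.022 -0.001  0.099]
```

```bash
python3 -m inch '[[[0.001,0.0035,0.015,-0.02,0,0.09,255],[0,0,0.012,0,0,0,255],[0,0,0,0,0,0,255],[0,0,0,0,0,0,255]]]'
python3 - <<'E'
from h import *
go(.6322,-.1816,.1295,np.radians(-79.44))
E
```

```text
t: 21.8
tcp_pos: [0.6328, -0.1817, 0.1379]
ee_rot: [-2.416, 2.004, -0.006]
force: [-0.1, -0.7, -1.8]
gripper_width: 0.0471
shift [-0.0002  0.0007  0.0084] turn/8deg [-0.03  -0.011  0.011]
```

```bash
python3 -m inch '[[[0,0.0007,0.007,-0.03,0,0.01,255],[0,0,0,0,0,0,255],[0,0,0,0,0,0,255]]]'
python3 - <<'E'
from h import *
go(.6322,-.1816,.1295,np.radians(-79.44))
E
```

```text
t: 22.1
tcp_pos: [0.6326, -0.182, 0.1311]
ee_rot: [2.416, -2.007, 0.004]
force: [0.0, 0.1, -1.8]
gripper_width: 0.0474
shift [-0.0004  0.0004  0.0016] turn/8deg [-0.008 -0.015  0.002]
```

```bash
python3 -m inch '[[[-0.0004,0.0004,0.003,0,0,0,255],[0,0,0.001,0,0,0,255],[0,0,0.001,0,0,0,255]]]'
python3 - <<'E'
from h import *
go(.6322,-.1816,.1295,np.radians(-79.44))
E
```

```text
t: 22.4
tcp_pos: [0.6327, -0.182, 0.1295]
ee_rot: [2.418, -2.005, 0.008]
force: [-2.6, 0.8, 4.6]
gripper_width: 0.0472
shift [-0.0005  0.0004  0.    ] turn/8deg [-0.019 -0.029  0.011]
```

```bash
python3 -m inch '[[[0,0,-0.001,0,0,0,100],[0,0,0,0,0,0,60],[0,0,0,0,0,0,0],[0,0,0,0,0,0,0],[0,0,0,0,0,0,0]]]'; python3 -m inch '[[[0,0,-0.03,0,0,0,0],[0,0,-0.045,0,0,0,0],[0,0,-0.045,0,0,0,0],[0,0,-0.045,0,0,0,0],[0,0,-0.02,0,0,0,0],[0,0,0,0,0,0,0]]]';python3 - <<'E'
from h import *
import pickle
o=arm.get_obs();im=arm.camera('wrist');cv2.imwrite('pics/w5.png',im);pickle.dump(o,open('pics/w5.pkl','wb'))
print(np.degrees(tool(o)[2]),o['q'])
E
```

```text
t: 22.9
tcp_pos: [0.6339, -0.1821, 0.1306]
ee_rot: [-2.417, 2.004, -0.012]
force: [-0.3, 0.6, -0.8]
gripper_width: 0.077
t: 23.5
tcp_pos: [0.6324, -0.1818, 0.3196]
ee_rot: [2.416, -2.005, 0.006]
force: [-0.2, 0.3, 0.2]
gripper_width: 0.0866
-79.38553669198524 [-0.0332309   0.42519636  0.13812412  0.00399053 -1.28220204  0.21735676]
```

View pics/w5.png

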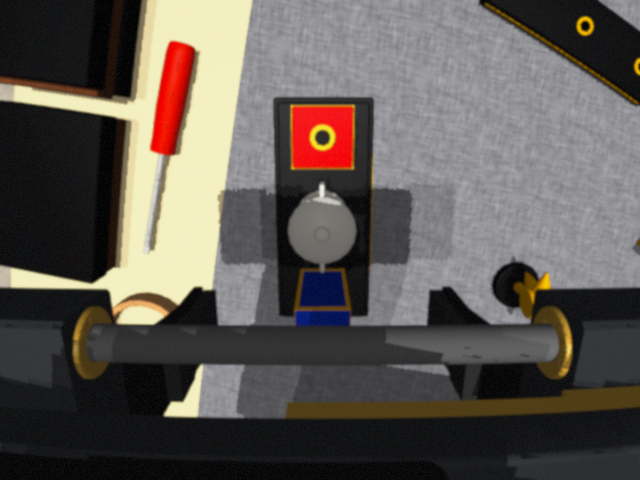

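Run:
```python
from h import *
import pickle
np.set_printoptions(precision=4,suppress=True)
o=pickle.load(open('pics/w5.pkl','rb'));C=cal('wrist',o);im=cv2.imread('pics/w5.png')
r=rings(im,(308,122,338,152));print(r, unproj(C,[r[0][0]],.13))
crop('pics/w5.png','pics/w5a.png',270,90,110,190,3)
go(.55,-.20,.32,np.radians(-16.1))
```

```text
[(array([322.1045, 137.1617]), array([ 26,  27, 402], dtype=int32))] [[ 0.6459 -0.2501  0.13  ]]
shift [ 0.0029  0.084  -0.0018] turn/8deg [ 0.022 -0.015 -7.911]
```

View pics/w5a.png

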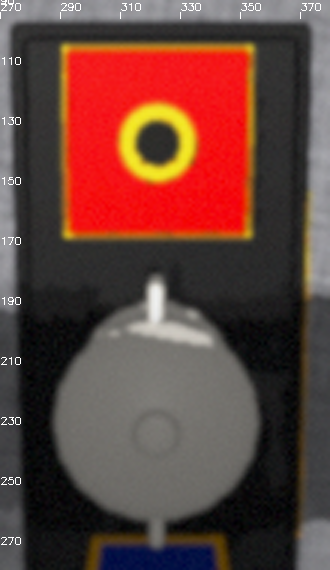

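```bash
python3 -m inch '[[[0.001,0.042,0,0,0,-0.0,0],[0.001,0.042,0,0,0,0,0],[0,0,0,0,0,-1,0],[0,0,0,0,0,-1,0],[0,0,0,0,0,-1,0],[0,0,0,0,0,-1,0],[0,0,0,0,0,-1,0],[0,0,0,0,0,-1,0],[0,0,0,0,0,-1,0],[0,0,0,0,0,-0.8,0],[0,0,0,0,0,0,0],[0,0,0,0,0,0,0]]]';python3 - <<'E'
from h import *
import pickle
np.set_printoptions(precision=4,suppress=True)
o=pickle.load(open('pics/w5.pkl','rb'));C=cal('wrist',o);print('cup',unproj(C,[(322,228)],.095),unproj(C,[(321.8,234.5)],.112))
h=unproj(C,[(322,183),(322,271)],.09);print(h,np.degrees(np.arctan2(*(h[1]-h[0])[:2])))
o=arm.get_obs();im=arm.camera('wrist');cv2.imwrite('pics/w6.png',im);pickle.dump(o,open('pics/w6.pkl','wb'))
go(.4313,-.3965,.2,np.radians(-16.1))
E
```

```text
t: 24.75
tcp_pos: [0.5361, -0.1971, 0.2878]
ee_rot: [-3.112, 0.404, 0.081]
force: [-0.6, 0.0, 0.3]
gripper_width: 0.087
cup [[ 0.6336 -0.1845  0.095 ]] [[ 0.6335 -0.1833  0.112 ]]
[[ 0.6398 -0.2175  0.09  ]
 [ 0.627  -0.1492  0.09  ]] -10.58424754723131
shift [-0.0458  0.2192  0.0912] turn/8deg [0.036 0.372 0.165]
```

View pics/w6.png

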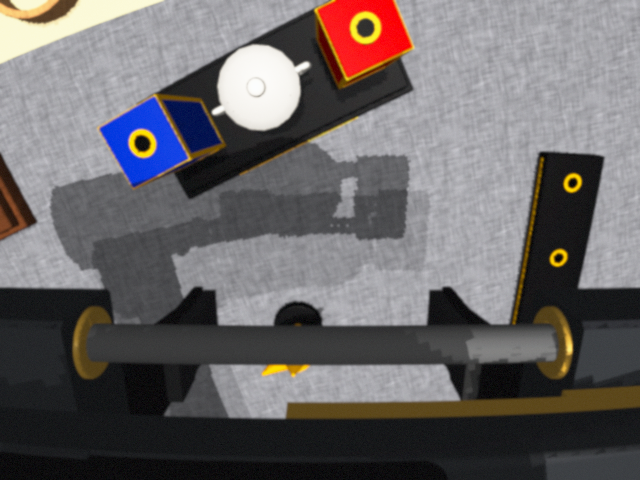

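Run:
```python
from h import *
import pickle
np.set_printoptions(precision=4,suppress=True)
o=pickle.load(open('pics/w6.pkl','rb'));C=cal('wrist',o);im=cv2.imread('pics/w6.png')
for n,roi,z in [('blue',(125,125,162,162),.13),('red',(346,8,386,46),.13),('d1',(560,170,585,197),.016),('d2',(546,246,570,270),.016)]:
    r=[q for q in rings(im,roi) if q[1][2]>80];print(n,[unproj(C,[q[0]],z) for q in r])
print('knob',unproj(C,[(256,87)],.112),'lid',unproj(C,[(258.5,87.5)],.095))
b=unproj(C,[(100,128),(157,95),(192,153),(136,186)],.13);print(b.mean(0));
for i in range(4):
    v=b[(i+1)%4]-b[i];print(np.degrees(np.arctan2(v[1],v[0])).round(1),np.linalg.norm(v))
```

```text
blue [array([[ 0.62  , -0.1127,  0.13  ]])]
red [array([[ 0.6459, -0.2502,  0.13  ]])]
d1 [array([[ 0.4984, -0.4159,  0.016 ]])]
d2 [array([[ 0.4314, -0.3967,  0.016 ]])]
knob [[ 0.6329 -0.1828  0.112 ]] lid [[ 0.6337 -0.1821  0.095 ]]
[ 0.6205 -0.1151  0.13  ]
-79.2 0.03957562696776504
-166.5 0.0369258230255367
103.0 0.040075729151321224
12.7 0.03841760410205587
```

```bash
python3 -m inch '[[[0,0,0,0,0.36,0.16,0],[-0.01,0.044,0.015,0,0,0,0],[-0.01,0.044,0.015,0,0,0,0],[-0.01,0.044,0.015,0,0,0,0],[-0.01,0.044,0.015,0,0,0,0],[-0.008,0.042,0.01,0,0,0,0],[0,0,0,0,0,0,0],[0,0,0,0,0,0,0]]]';python3 - <<'E'
from h import *
go(.4313,-.3966,.12,np.radians(-16.1))
E
```

```text
t: 25.6
tcp_pos: [0.4257, -0.3986, 0.2127]
ee_rot: [3.105, -0.455, -0.003]
force: [-0.5, 0.9, 0.9]
gripper_width: 0.0872
shift [ 0.005  -0.0038  0.0927] turn/8deg [ 0.024  0.011 -0.069]
```

```bash
python3 -m inch '[[[0.005,-0.0038,0.025,0,0,-0.07,0],[0,0,0.03,0,0,0,0],[0,0,0.03,0,0,0,0],[0,0,0,0,0,0,0],[0,0,0,0,0,0,0]]]';python3 - <<'E'
from h import *
go(.4313,-.3966,.076,np.radians(-16.1))
E
```

```text
t: 26.1
tcp_pos: [0.4359, -0.3947, 0.1287]
ee_rot: [3.105, -0.436, 0.007]
force: [0.0, -1.0, 0.6]
gripper_width: 0.0871
shift [-0.0042  0.0028  0.0526] turn/8deg [ 0.04  -0.04   0.013]
```

```bash
python3 -m inch '[[[-0.004,0.0028,0.022,0.04,-0.04,0,0],[0,0,0.022,0,0,0,0],[0,0,0,0,0,0,0],[0,0,0,0,0,0,0]]]';python3 - <<'E'
from h import *
go(.4313,-.3966,.076,np.radians(-16.1))
E
```

```text
t: 26.5
tcp_pos: [0.437, -0.3971, 0.0919]
ee_rot: [3.106, -0.43, 0.02]
force: [-0.4, -0.6, 0.7]
gripper_width: 0.0869
shift [-0.0058  0.001   0.0158] turn/8deg [ 0.028 -0.096  0.043]
```

```bash
python3 -m inch '[[[-0.006,0.001,0.009,0,-0.08,0.04,0],[0,0,0,0,0,0,0],[0,0,0,0,0,0,0]]]';python3 - <<'E'
from h import *
go(.4313,-.3966,.076,np.radians(-16.1))
E
```

```text
t: 26.8
tcp_pos: [0.4326, -0.3972, 0.0864]
ee_rot: [3.104, -0.438, 0.012]
force: [0.5, -0.1, -0.1]
gripper_width: 0.0871
shift [-0.0015 -0.0003  0.0104] turn/8deg [ 0.041 -0.06   0.007]
```

```bash
python3 -m inch '[[[-0.0015,0,0.01,0.03,-0.06,0,0],[0,0,0,0,0,0,0],[0,0,0,0,0,0,0]]]';python3 - <<'E'
from h import *
go(.4313,-.3966,.076,np.radians(-16.1))
E
```

```text
t: 27.1
tcp_pos: [0.4314, -0.3971, 0.0764]
ee_rot: [3.109, -0.438, 0.001]
force: [0.3, 0.0, 0.6]
gripper_width: 0.0871
shift [-0.0003 -0.0004  0.0004] turn/8deg [ 0.012 -0.005  0.006]
```

```bash
python3 -m inch '[[[0,0,0,0,0,0,255],[0,0,0,0,0,0,255],[0,0,0,0,0,0,255],[0,0,0,0,0,0,255],[0,0,0,0,0,0,255],[0,0,0,0,0,0,255]]]'
python3 - <<'E'
from h import *
go(.4313,-.3966,.076,np.radians(-16.1))
E
```

```text
t: 27.7
tcp_pos: [0.4315, -0.3972, 0.0763]
ee_rot: [3.109, -0.438, 0.0]
force: [-0.5, -0.2, -0.5]
gripper_width: 0.0557
shift [-0.0003 -0.0005  0.0003] turn/8deg [ 0.012 -0.004  0.006]
```

```bash
python3 -m inch '[[[0,0,-0.03,0,0,0,255],[0,0,-0.04,0,0,0,255],[0,0,-0.04,0,0,0,255],[0,0,-0.04,0,0,0,255],[0,0,-0.04,0,0,0,255],[0,0,-0.02,0,0,0,255],[0,0,0,0,0,0,255]]]'
python3 - <<'E'
from h import *
go(.6325,-.1816,.28,np.radians(-79.44))
E
```

```text
t: 28.4
tcp_pos: [0.4289, -0.3951, 0.2879]
ee_rot: [-3.104, 0.442, 0.02]
force: [-0.1, -0.1, -2.8]
gripper_width: 0.0559
shift [ 0.136  -0.2618  0.0072] turn/8deg [0.025 0.106 7.902]
```

```bash
python3 -m inch '[[[0.0195,-0.0375,0,0,0,0,255],[0.0195,-0.0375,0,0,0,0,255],[0.0195,-0.0375,0,0,0,0,255],[0.0195,-0.0375,0,0,0,0,255],[0.0195,-0.0375,0,0,0,0,255],[0.0195,-0.0375,0,0,0,0,255],[0.0185,-0.036,0,0,0,0,255],[0,0,0,0,0,0.9,255],[0,0,0,0,0,0.9,255],[0,0,0,0,0,0.9,255],[0,0,0,0,0,0.9,255],[0,0,0,0,0,0.9,255]]]';  python3 -m inch '[[[0,0,0,0,0,0.9,255],[0,0,0,0,0,0.9,255],[0,0,0,0,0,0.9,255],[0,0,0,0,0,0.7,255],[0,0,0,0,0,0,255],[0,0,0,0,0,0,255]]]'
python3 - <<'E'
from h import *
go(.6325,-.1816,.24,np.radians(-79.44))
E
```

```text
t: 29.6
tcp_pos: [0.6307, -0.1687, 0.2525]
ee_rot: [2.794, -1.424, -0.101]
force: [-0.8, -0.4, -1.8]
gripper_width: 0.0553
t: 30.2
tcp_pos: [0.6247, -0.1668, 0.2344]
ee_rot: [2.336, -2.047, -0.135]
force: [0.9, -0.7, -2.8]
gripper_width: 0.0553
shift [ 0.0154 -0.0052 -0.0068] turn/8deg [ 0.577  0.327 -0.376]
```

```bash
python3 -m inch '[[[0.015,-0.005,-0.015,0.55,0.31,-0.35,255],[0,0,0,0,0,0,255],[0,0,0,0,0,0,255]]]'
python3 - <<'E'
from h import *
go(.6325,-.1816,.24,np.radians(-79.44))
E
```

```text
t: 30.5
tcp_pos: [0.6315, -0.1809, 0.244]
ee_rot: [2.414, -2.004, -0.017]
force: [-0.6, 0.6, -2.3]
gripper_width: 0.0556
shift [ 0.0009 -0.0009  0.004 ] turn/8deg [0.073 0.039 0.005]
```

```bash
python3 -m inch '[[[0.001,-0.001,0,0.07,0.04,0,255],[0,0,0,0,0,0,255],[0,0,0,0,0,0,255]]]'
python3 - <<'E'
from h import *
go(.6325,-.1816,.2063,np.radians(-79.44))
import pickle
o=arm.get_obs();im=arm.camera('wrist');cv2.imwrite('pics/w7.png',im);pickle.dump(o,open('pics/w7.pkl','wb'))
im=arm.camera('scene');cv2.imwrite('pics/s7.png',im)
E
```

```text
t: 30.8
tcp_pos: [0.6321, -0.1808, 0.2421]
ee_rot: [2.416, -2.006, -0.007]
force: [0.1, -0.5, -1.7]
gripper_width: 0.056
shift [ 0.001  -0.0003  0.0358] turn/8deg [0.028 0.016 0.003]
```

View pics/w7.png

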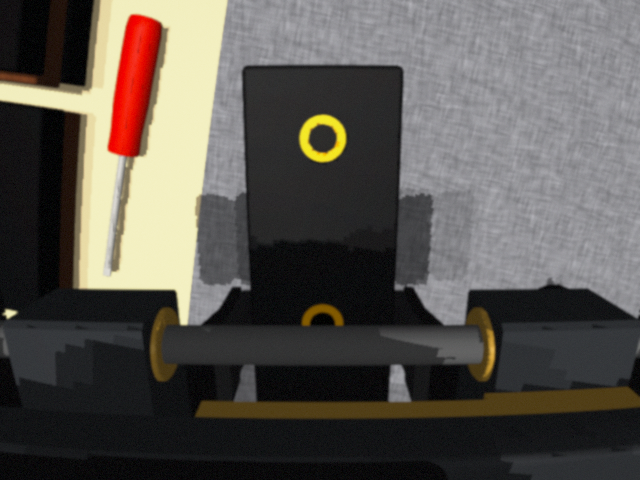

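View pics/s7.png

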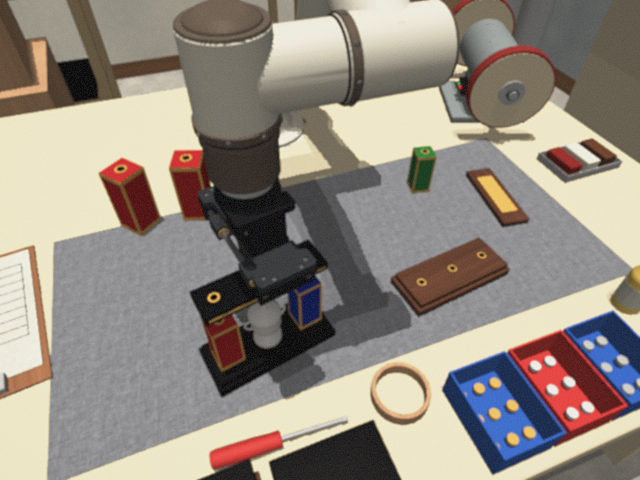

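Run:
```python
from h import *
import pickle
np.set_printoptions(precision=4,suppress=True)
o=pickle.load(open('pics/w7.pkl','rb'));C=cal('wrist',o);p,M,a=tool(o)
im=cv2.imread('pics/w7.png')
c=[q for q in rings(im,(290,105,360,172)) if q[1][2]>200][0][0]
w=unproj(C,[c],o['tcp_pos'][2]-.0603)[0];print(c,w,M.T@(w-p))
```

```text
[322.2954 137.8839] [ 0.6451 -0.2487  0.1818] [ 0.0693 -0.0005  0.0601]
```

```bash
python3 -m inch '[[[0.001,0,0.014,0.02,0.01,0,255],[0,0,0.012,0,0,0,255],[0,0,0,0,0,0,255],[0,0,0,0,0,0,255]]]'
python3 - <<'E'
from h import *
go(.6325,-.1820,.2063,np.radians(-79.44))
E
```

```text
t: 31.3
tcp_pos: [0.6328, -0.1816, 0.2156]
ee_rot: [2.417, -2.006, -0.001]
force: [-0.9, 0.7, -1.4]
gripper_width: 0.0554
shift [0.0004 0.0003 0.0093] turn/8deg [0.004 0.002 0.007]
```

```bash
python3 -m inch '[[[0.0004,0.0003,0.006,0,0,0,255],[0,0,0,0,0,0,255],[0,0,0.0015,0,0,0,255],[0,0,0,0,0,0,255]]]'
python3 - <<'E'
from h import *
go(.6325,-.1820,.2063,np.radians(-79.44))
E
```

```text
t: 31.7
tcp_pos: [0.6331, -0.1821, 0.2086]
ee_rot: [-2.417, 2.006, -0.001]
force: [-0.9, 0.6, -2.7]
gripper_width: 0.0553
shift [-0.0002  0.0005  0.0023] turn/8deg [-0.007 -0.002  0.008]
```

```bash
python3 -m inch '[[[0,0.0005,0.0025,0,0,0,255],[0,0,0.0015,0,0,0,255],[0,0,0.001,0,0,0,255]]]'
python3 - <<'E'
from h import *
go(.6325,-.1820,.2063,np.radians(-79.44))
E
```

```text
t: 32.0
tcp_pos: [0.6329, -0.1823, 0.2064]
ee_rot: [-2.417, 2.005, -0.005]
force: [-1.8, 1.0, 2.7]
gripper_width: 0.0558
shift [-0.0004  0.0003  0.0001] turn/8deg [-0.021 -0.013  0.013]
```

```bash
python3 -m inch '[[[0,0,0,0,0,0,60],[0,0,0,0,0,0,40],[0,0,0,0,0,0,0],[0,0,0,0,0,0,0],[0,0,0,0,0,0,0]]]'; python3 -m inch '[[[0,0,-0.03,0,0,0,0],[0,0,-0.045,0,0,0,0],[0,0,-0.045,0,0,0,0],[0,0,0,0,0,0,0]]]';python3 - <<'E'
from h import *
import pickle
o=arm.get_obs();im=arm.camera('wrist');cv2.imwrite('pics/w8.png',im);pickle.dump(o,open('pics/w8.pkl','wb'))
cv2.imwrite('pics/side8.png',arm.camera('side'))
print(np.degrees(tool(o)[2]),o['q'])
go(.4231,-.1433,.25,np.radians(13.9+90)); go(.4231,-.1433,.25,np.radians(13.9-90))
E
```

```text
t: 32.5
tcp_pos: [0.6342, -0.1827, 0.2071]
ee_rot: [-2.416, 2.003, -0.012]
force: [-0.1, 0.1, -0.3]
gripper_width: 0.084
t: 32.9
tcp_pos: [0.6331, -0.1829, 0.3287]
ee_rot: [2.418, -2.005, 0.006]
force: [0.6, 0.0, 1.2]
gripper_width: 0.0867
-79.33800947864508 [-0.03534462  0.42215448  0.15619526  0.00258128 -1.30220212  0.22075277]
shift [-0.0761  0.1967  0.0739] turn/8deg [ 0.031 -0.086 22.089]
shift [-0.0761  0.1967  0.0739] turn/8deg [ 0.056  0.02  -0.411]
```

View pics/w8.png

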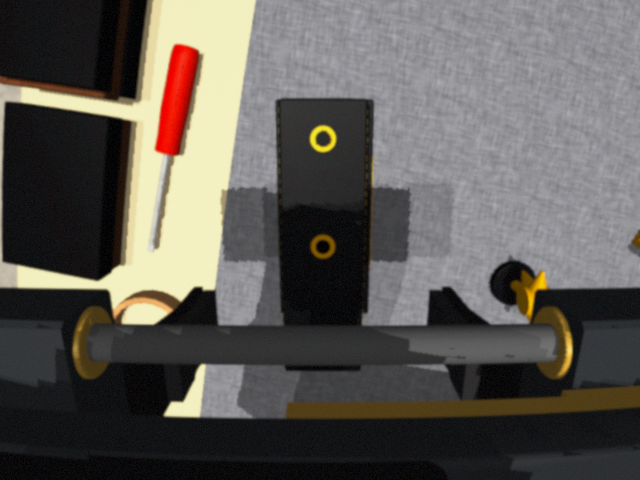

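View pics/side8.png

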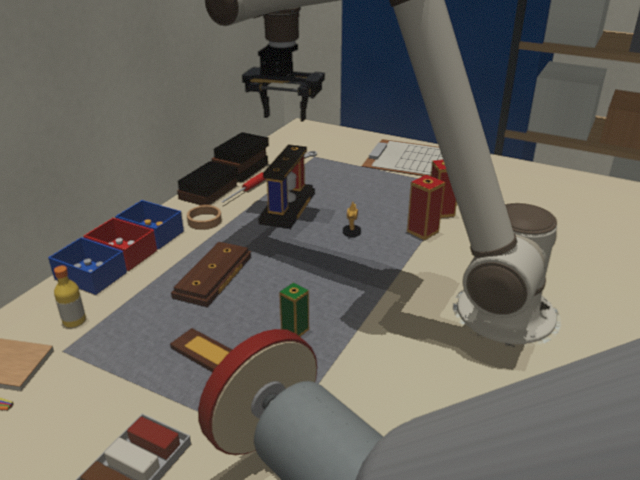

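```bash
python3 - <<'E'
from h import *
import pickle
np.set_printoptions(precision=4,suppress=True)
o=pickle.load(open('pics/w8.pkl','rb'));C=cal('wrist',o);im=cv2.imread('pics/w8.png')
r=[q for q in rings(im,(300,120,345,265),lo=(12,100,60)) if q[1][2]>100]
P=unproj(C,[q[0] for q in r],.146);print([q[0] for q in r],P); d=P[1]-P[0];print(np.degrees(np.arctan2(-d[0],d[1])))
E
python3 -m inch '[[[-0.015,0.039,0,0,0,0,0],[-0.015,0.039,0,0,0,0,0],[-0.015,0.039,0,0,0,0,0],[-0.015,0.039,0.02,0,0,-0.2,0],[-0.015,0.039,0.02,0,0,-0.2,0],[0,0,0,0,0,0,0],[0,0,0,0,0,0,0]]]'
python3 - <<'E'
from h import *
go(.4231,-.1433,.2,np.radians(13.9-90))
E
```

```text
[array([322.6064, 138.3559]), array([322.5467, 246.0632])] [[ 0.6464 -0.2502  0.146 ]
 [ 0.6335 -0.1814  0.146 ]]
10.615591541937894
t: 33.7
tcp_pos: [0.4099, -0.1436, 0.2678]
ee_rot: [2.457, -1.926, -0.05]
force: [0.3, 0.1, 0.7]
gripper_width: 0.0867
shift [ 0.0038 -0.0152  0.0673] turn/8deg [ 0.248  0.094 -0.011]
```

```bash
python3 -m inch '[[[0.0038,-0.015,0.01,0.24,0.09,0,0],[0,0,0,0,0,0,0],[0,0,0,0,0,0,0]]]'
python3 - <<'E'
from h import *
import pickle
o=arm.get_obs();im=arm.camera('wrist');cv2.imwrite('pics/w9.png',im);pickle.dump(o,open('pics/w9.pkl','wb'))
go(.4231,-.1433,.18,np.radians(13.9-90))
crop('pics/w9.png','pics/w9a.png',250,150,150,140,5)
E
```

```text
t: 34.0
tcp_pos: [0.4264, -0.1437, 0.2564]
ee_rot: [2.471, -1.938, -0.004]
force: [1.0, 0.1, -0.1]
gripper_width: 0.087
shift [-0.0011  0.003   0.0764] turn/8deg [ 0.017  0.007 -0.017]
```

View pics/w9a.png

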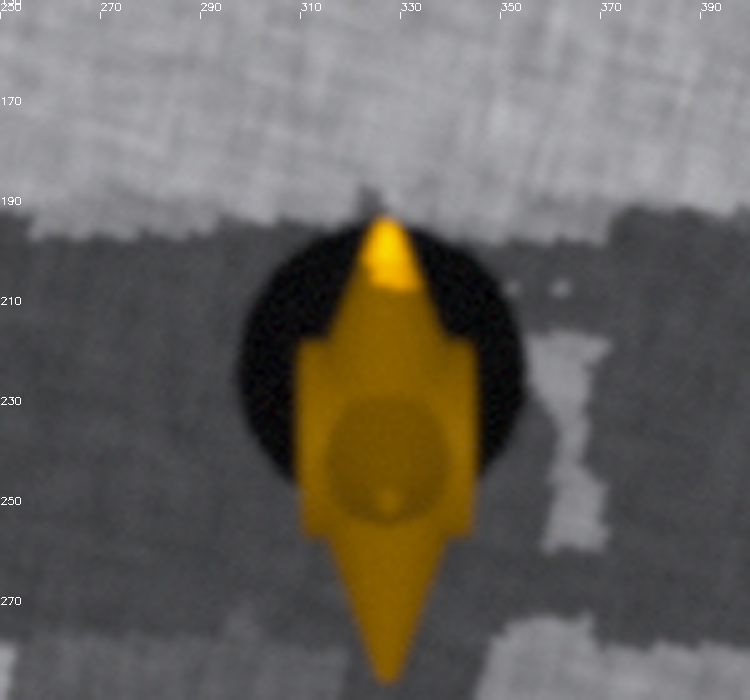

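```bash
python3 - <<'E'
from h import *
import pickle
np.set_printoptions(precision=4,suppress=True)
o=pickle.load(open('pics/w9.pkl','rb'));C=cal('wrist',o)
h=unproj(C,[(327.2,193.5),(327.4,286)],.066);print(h,h.mean(0),np.degrees(np.arctan2(*(h[0]-h[1])[1::-1])),unproj(C,[(326,224)],.012))
E
python3 -m inch '[[[-0.001,0.003,0.025,0,0,0,0],[0,0,0.025,0,0,0,0],[0,0,0.02,0,0,0,0],[0,0,0,0,0,0,0],[0,0,0,0,0,0,0]]]'
python3 - <<'E'
from h import *
go(.4231,-.1433,.106,np.radians(13.9-90))
E
```

```text
[[ 0.4308 -0.1757  0.066 ]
 [ 0.415  -0.1124  0.066 ]] [ 0.4229 -0.144   0.066 ] -75.95839209630394 [[ 0.4233 -0.1445  0.012 ]]
t: 34.55
tcp_pos: [0.4269, -0.1439, 0.1874]
ee_rot: [-2.47, 1.939, -0.003]
force: [-0.2, -0.4, 0.2]
gripper_width: 0.0873
shift [-0.0016  0.0037  0.0814] turn/8deg [-0.015 -0.005 -0.018]
```

```bash
python3 -m inch '[[[-0.001,0.0038,0.025,0,0,0,0],[0,0,0.025,0,0,0,0],[0,0,0.02,0,0,0,0],[0,0,0,0,0,0,0],[0,0,0,0,0,0,0]]]'
python3 - <<'E'
from h import *
go(.423,-.1437,.106,np.radians(13.9-90))
E
```

```text
t: 35.05
tcp_pos: [0.43, -0.1442, 0.1227]
ee_rot: [-2.465, 1.931, -0.023]
force: [-0.3, -1.3, -0.6]
gripper_width: 0.0872
shift [-0.0023  0.0069  0.0166] turn/8deg [-0.121 -0.04  -0.006]
```

```bash
python3 -m inch '[[[-0.0023,0.007,0.01,-0.1,-0.04,0,0],[0,0,0,0,0,0,0],[0,0,0,0,0,0,0]]]'
python3 - <<'E'
from h import *
go(.423,-.1437,.106,np.radians(13.9-90))
E
```

```text
t: 35.35
tcp_pos: [0.4244, -0.1437, 0.1151]
ee_rot: [-2.469, 1.933, -0.01]
force: [0.3, 0.1, 0.9]
gripper_width: 0.0871
shift [-0.0003  0.0014  0.0091] turn/8deg [-0.06  -0.009 -0.002]
```

```bash
python3 -m inch '[[[-0.0003,0.0014,0.008,-0.06,0,0,0],[0,0,0,0,0,0,0],[0,0,0,0,0,0,0]]]'
python3 - <<'E'
from h import *
go(.423,-.1437,.106,np.radians(13.9-90))
E
```

```text
t: 35.65
tcp_pos: [0.4234, -0.1437, 0.1073]
ee_rot: [2.474, -1.936, 0.003]
force: [0.6, -0.5, 0.1]
gripper_width: 0.0873
shift [-0.0001  0.0004  0.0013] turn/8deg [-0.009 -0.013 -0.001]
```

```bash
python3 -m inch '[[[0,0.0004,0.0005,0,0,0,255],[0,0,0,0,0,0,255],[0,0,0,0,0,0,255],[0,0,0,0,0,0,255],[0,0,0,0,0,0,255],[0,0,0,0,0,0,255],[0,0,0,0,0,0,255],[0,0,0,0,0,0,255],[0,0,0,0,0,0,255]]]'
python3 - <<'E'
from h import *
go(.423,-.1437,.106,np.radians(13.9-90))
E
```

```text
t: 36.55
tcp_pos: [0.423, -0.1438, 0.1069]
ee_rot: [2.474, -1.936, 0.004]
force: [-0.4, 0.3, -2.3]
gripper_width: 0.0238
shift [-0.0001  0.      0.0009] turn/8deg [-0.009 -0.013 -0.   ]
```

```bash
python3 -m inch '[[[0,0,-0.03,0,0,0,255],[0,0,-0.045,0,0,0,255],[0,0,-0.045,0,0,0,255],[0,0,-0.045,0,0,0,255],[0,0,-0.035,0,0,0,255],[0,0,0,0,0,0,255]]]'
python3 - <<'E'
from h import *
go(.6333,-.1814,.30,np.radians(-79.4))
E
```

```text
t: 37.15
tcp_pos: [0.4212, -0.1436, 0.3123]
ee_rot: [2.469, -1.935, -0.007]
force: [0.9, -0.3, -0.8]
gripper_width: 0.0238
shift [ 0.0874 -0.197   0.0109] turn/8deg [0.05  0.002 0.403]
```

```bash
python3 -m inch '[[[0.0175,-0.0394,-0.001,0,0,0,255],[0.0175,-0.0394,-0.001,0,0,0,255],[0.0175,-0.0394,-0.001,0,0,0,255],[0.0175,-0.0394,-0.001,0,0,0,255],[0.0175,-0.0394,0,0,0,0.4,255],[0,0,0,0,0,0,255],[0,0,0,0,0,0,255]]]'
python3 - <<'E'
from h import *
go(.6333,-.1814,.28,np.radians(-79.4))
E
```

```text
t: 37.85
tcp_pos: [0.6358, -0.1819, 0.3035]
ee_rot: [2.406, -2.004, -0.031]
force: [-0.1, 0.6, 0.2]
gripper_width: 0.0234
shift [-0.0007  0.0019  0.0236] turn/8deg [ 0.144  0.064 -0.022]
```

```bash
python3 -m inch '[[[-0.001,0.002,0.012,0.14,0.06,0,255],[0,0,0.01,0,0,0,255],[0,0,0,0,0,0,255],[0,0,0,0,0,0,255]]]'
python3 - <<'E'
from h import *
go(.6333,-.1814,.2529,np.radians(-79.4))
E
```

```text
t: 38.25
tcp_pos: [0.6301, -0.1806, 0.2784]
ee_rot: [2.413, -2.008, -0.009]
force: [0.8, 0.4, -0.7]
gripper_width: 0.0234
shift [ 0.0014 -0.0031  0.0254] turn/8deg [ 0.042  0.019 -0.017]
```

```bash
python3 -m inch '[[[0.0014,-0.003,0.009,0.03,0.02,0,255],[0,0,0.007,0,0,0,255],[0,0,0,0,0,0,255],[0,0,0,0,0,0,255]]]'
python3 - <<'E'
from h import *
go(.6333,-.1814,.2529,np.radians(-79.4))
E
```

```text
t: 38.65
tcp_pos: [0.6335, -0.1815, 0.2628]
ee_rot: [-2.415, 2.009, -0.003]
force: [2.0, -0.5, -0.9]
gripper_width: 0.0237
shift [-0.0002  0.0002  0.0099] turn/8deg [-0.009 -0.008 -0.015]
```

```bash
python3 -m inch '[[[0,0,0.007,0,0,0,255],[0,0,0,0,0,0,255],[0,0,0,0,0,0,255]]]'
python3 - <<'E'
from h import *
go(.6333,-.1814,.2529,np.radians(-79.4))
E
```

```text
t: 38.95
tcp_pos: [0.6337, -0.1816, 0.2556]
ee_rot: [-2.415, 2.009, -0.004]
force: [0.2, -0.3, -0.5]
gripper_width: 0.0236
shift [-0.0003  0.0004  0.0027] turn/8deg [-0.013 -0.01  -0.015]
```

```bash
python3 -m inch '[[[-0.0003,0.0004,0.0025,0,0,0,255],[0,0,0.001,0,0,0,255],[0,0,0.001,0,0,0,255],[0,0,0.001,0,0,0,255]]]'
python3 - <<'E'
from h import *
go(.6333,-.1814,.2529,np.radians(-79.4))
E
```

```text
t: 39.35
tcp_pos: [0.6337, -0.1813, 0.2529]
ee_rot: [-2.415, 2.007, -0.008]
force: [-1.7, 0.8, 4.2]
gripper_width: 0.0235
shift [ 0.      0.0004 -0.    ] turn/8deg [-0.032 -0.022 -0.009]
```

```bash
python3 -m inch '[[[0,0,0,0,0,0,150],[0,0,0,0,0,0,100],[0,0,0,0,0,0,0],[0,0,0,0,0,0,0],[0,0,0,0,0,0,0],[0,0,0,0,0,0,0]]]'; python3 -m inch '[[[0,0,-0.03,0,0,0,0],[0,0,-0.045,0,0,0,0],[0,0,-0.045,0,0,0,0],[0,0,-0.045,0,0,0,0],[0,0,0,0,0,0,0]]]';python3 - <<'E'
from h import *
import pickle
o=arm.get_obs();im=arm.camera('wrist');cv2.imwrite('pics/w10.png',im);pickle.dump(o,open('pics/w10.pkl','wb'))
cv2.imwrite('pics/side10.png',arm.camera('side'));cv2.imwrite('pics/scene10.png',arm.camera('scene'))
crop('pics/side10.png','pics/side10a.png',230,110,120,130,4)
crop('pics/scene10.png','pics/scene10a.png',180,170,180,150,4)
E
```

```text
t: 39.95
tcp_pos: [0.634, -0.1816, 0.2517]
ee_rot: [-2.414, 2.007, -0.009]
force: [0.2, -0.3, 0.1]
gripper_width: 0.0639
t: 40.45
tcp_pos: [0.6328, -0.1817, 0.4199]
ee_rot: [2.413, -2.008, 0.002]
force: [0.4, 0.3, -0.0]
gripper_width: 0.0868
```

View pics/w10.png

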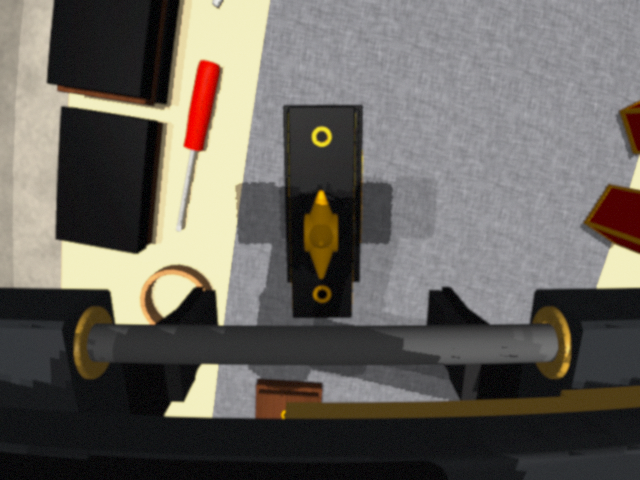

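View pics/side10a.png

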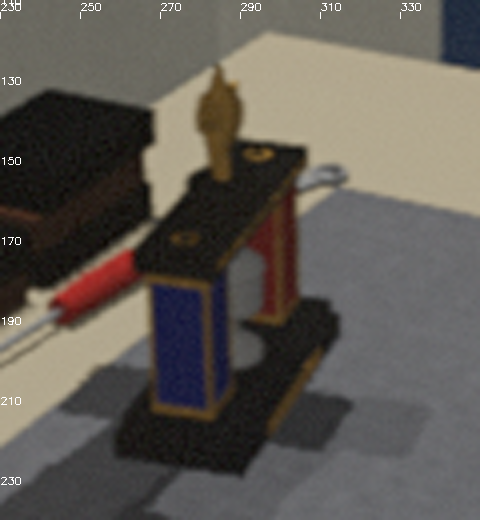

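View pics/scene10a.png

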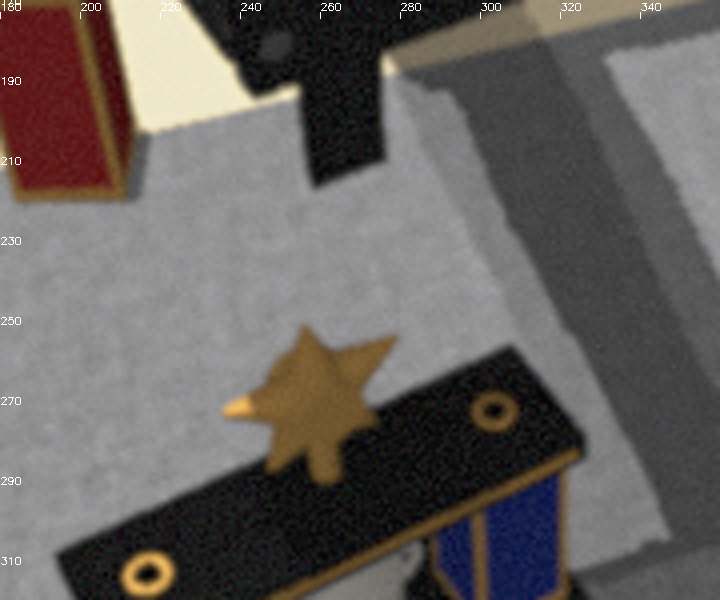

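Run:
```python
from h import *
import pickle
np.set_printoptions(precision=4,suppress=True)
o=pickle.load(open('pics/w10.pkl','rb'));C=cal('wrist',o);im=cv2.imread('pics/w10.png')
r=[q for q in rings(im,(300,120,345,180),lo=(12,100,60))+rings(im,(300,280,345,310),lo=(12,100,60)) if q[1][2]>60]
P=unproj(C,[q[0] for q in r],.146);print(P,P.mean(0)); d=P[-1]-P[0];print('deck yaw',np.degrees(np.arctan2(-d[0],d[1])))
h=unproj(C,[(320.5,190),(320.5,278)],.212);d=h[1]-h[0];print('star',h.mean(0),np.degrees(np.arctan2(-d[0],d[1])))
```

```text
[[ 0.6463 -0.2501  0.146 ]
 [ 0.6212 -0.1125  0.146 ]] [ 0.6337 -0.1813  0.146 ]
deck yaw 10.320392622889258
star [ 0.6343 -0.1815  0.212 ] 10.376589959168465
```

View pics/scene10.png

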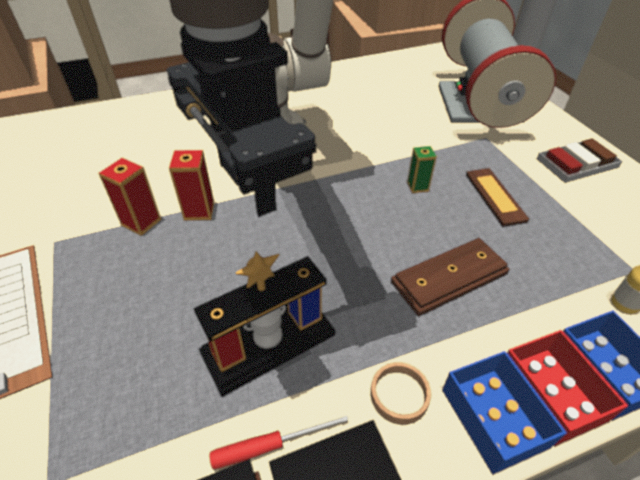

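The trophy is complete at about (267,320), the gripper is clear and the green column and walnut blank haven't moved. Handing in.

```bash
python3 -c "
from workcell import arm
print(arm.close_job())"
```

```text
the job is handed in; nothing more can be done
None
```

The trophy is dry-fitted on the black base and the job is handed in, at about 41 s of the 128 s allowed. I placed the parts in the order asked: blue column, red column (the smallest of the three red ones), silver cup, black deck, gold star.

| Part | Offset from target | Yaw (base is 10.56°) |
|---|---|---|
| Blue column | about 0.7 mm from the left hole | 10.3–13.5° from rough corner picks; gripper read 10.3° at release |
| Red column | about 1 mm from the right hole | gripper read 10.6° at release |
| Silver cup | 1–3 mm from the middle hole, depending on the view | handles at 10.6° |
| Black deck | about 1.6 mm from the base centre | 10.3° |
| Gold star | about 1 mm from the deck's middle | 10.4° |

- **Final pictures:** all five parts stand upright. The gripper is clear above them, and the green column and walnut blank are where they started.
- **Weaker checks:** the corner picks for the blue column's yaw were coarse, so the 10.3° gripper reading is the better figure. The two views of the cup disagreed by about 2 mm. I last measured the columns and cup before the deck went on; after that I checked them only by eye in the pictures.
- **Limits:** the largest force reading on any move report was about 7 N. While turning with the deck the arm sagged and tilted about 5°, well clear of the columns, and I corrected it before lowering.

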